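# Put the baking things away in the clip drawer

### The arm

A 6-joint arm with a two-finger parallel gripper is mounted at the origin on the work surface. World frame = base frame: x ahead of the robot, y to its left, z up, the work surface at z = 0. Lengths are in m, angles in rad, forces in N, time in s.
With the tool pointing down it reaches from about 0.375 to 0.9 m from the base axis. Payload 3.1 kg.
Tool frame: the origin (TCP) lies between the finger pads; the fingertips stand 11 mm ahead of it and the grasp point (between the pads) lies 8 mm behind it; z points along the fingers, y is the direction in which the jaws open and shut (so a half turn about z gives the same grasp; the last joint's range is limited). The gripper opens to 85 mm and grips with 20 to 120 N. Pads are 22 mm wide; open, the fingers measure 114 mm over their backs; the gripper's body (76 mm by 85 mm) begins 54 mm behind the grasp point. The pads swing forward as they close: fully open they stand 13 mm farther back than shut.
Start: joints at [-1.508, 0.527, 1.433, -0, 1.181, -0.178], TCP at [0.149, -0.607, 0.242] pointing down, gripper open.
Joint ranges: [-3.08, 3.08], [-0.75, 2.2], [0.22, 2.44], [-1.43, 4.57], [0, 2.65], [-2.85, 2.85]. Speed limits (rad/s): [2.79, 2.79, 3.14, 3.14, 3.14, 3.14].

### API

Orientations are given as a unit quaternion [x, y, z, w].
In Python, from station import manip gives the robot as it stands.
- The arm moves only by the tool move_arm, never from a script. Its argument "deltas" is a list of rows, each a list of 5 numbers: the shift along the tool's x, y, z in units of 40 cm (1.0 is 40 cm), then the turn about the tool's z in units of 0.5 rad (1.0 is 0.5 rad), then the opening in per cent of the stroke, from 0 (shut) to 100 (fully open). In form: [[x, y, z, twist, grip], ...]. A call has exactly 8 rows; each row is the pose to reach, as a shift and turn from the pose commanded when the call began, along the tool's axes at that moment; what a row does not reach only later rows make up. A row lasts 1/12 s, in which the tool goes at most 41.7 mm and 7.16 degrees, less where a joint would pass 70% of its speed; a pose out of reach is approached as far as the arm can. A call with a number of a shift or a turn outside -1 to 1 is refused whole. A call with a gripper value outside its range is refused whole. The fingers move at their own pace and stop on an object; "force" is the grip in N (left out, the last holds). Time passes only in rows, so rows that repeat a pose let the fingers close, or fill a call up. It gives the time, the measured TCP pose, the force and the opening at its end, in the units of the state.
- manip.sense(): the state, without advancing time (a new reading comes with each control period).
- manip.snapshot(name): name is "side" or "top"; returns (picture, depth): 480x640x3 uint8, red, green, blue; 480x640 float32, m along the optical axis (not along the pixel's ray), 0 where there is no reading.
- manip.get_calibration(name): a dict with "vfov" (degrees; the focal length in pixels is half the picture's height over the tangent of half this angle, whatever the lens; pixels are square), "cx", "cy" (the principal point, pixels), "pose" (4x4, takes a point from camera to world coordinates). Camera axes: x right, y down, z forward; pixel columns grow to the right and rows downward; lengths in m; the calibration is good to about 2 mm. A picture is of the moment at which its call begins. get_calibration takes no time and is no camera call.
- manip.sign_off(): hands the job in, once; it reports no verdict.
The state is a dict: "t": time; "q": joint angles; "qd": joint speeds; "tau": joint torques, N m; "tcp_pos": TCP position; "tool_rot": TCP orientation; "force": force on the tool from outside, world axes, zero at the start; "ft_torque": the same for the moment, N m; "finger_gap": opening from 0.0 (shut) to 1.0 (fully open).
Only numpy, scipy, OpenCV 4.12 (cv2) and the standard library are available. Lean on these libraries where they do the work, as an engineer would, in place of code of your own. Each camera call takes 0.05 s, during which the arm holds its last target.

### The job

Put the baking things away in the open left drawer: nest the two loose measuring beakers by size in the large one standing in the drawer, and press the rolling pin home into the drawer's two spring clips so that both handles are held. Then slide the drawer fully shut. Leave the bowl, the cookie stamp and the spoons where they are.

Things in the scene. Friction and masses are not known exactly. Their poses are not given: they have to be found in the camera images.
- chest: Left drawer chest, a low oak box fixed on the counter, 392 mm wide (its y), 270 mm deep (x), 114 mm high. Its origin lies on the counter at the middle of its open front; its x axis points straight into the chest (away from the robot, the way the drawer shuts), z up. The opening's upper edge is 98 mm above the counter; the top is solid.
- drawer (a joint): Slide of the left drawer on its steel runners: 0 = pulled right out (as it starts), 0.23 m = fully shut. Some 3 N moves it; it stays where it is left.
- drawer_front (a point): Middle of the outer (robot-side) face of the drawer's front panel, at the foot of its brass knob (24 mm wide, 22 mm out). The panel is 386 mm wide, 18 mm thick, from 4 to 94 mm above the counter; axes as the chest. Moves with the drawer: right out it is 248 mm in front of the chest's front, shut 18 mm.
- clip_mid (a point): Where the rolling pin's centre lies when home, midway between the two clips: 73 mm behind the outer face of the drawer's front panel, 30 mm above the drawer floor (itself 24 mm above the counter). Moves with the drawer; axes as the chest, clips along y. Free in x: 55 mm to the front panel, 52 mm to a 30 mm high cross divider. Drawer side walls: 58 mm high, 310 mm apart.
- clip_left (a point): Seat centre (handle axis) of the left clip, 100 mm from clip_mid in +y. A clip is two sprung steel jaws 16 mm wide, open upwards: flared lips 31 mm apart at the tips, 20 mm above this point, narrowing to a 15 mm throat 7 mm above it. A handle pushed straight down springs them apart and they close over it, bottoming on a saddle. Pressing the pin into both takes 10 to 15 N in all.
- clip_right (a point): Middle of the right clip, like the left one, 100 mm from clip_mid in -y.
- pin: Small rolling pin with grey silicone barrel, 44 mm across and 140 mm long, and a wooden handle at each end, 20 mm across; 265 mm long over all, about 0.3 kg. Origin at its middle on its axis (22 mm above the counter as it lies); its x axis runs along the pin. Both ends are alike.
- beaker_large: Largest of three grey plastic measuring beakers without handles; stands in the drawer's rear compartment behind the cross divider. 88 mm across the rim, 82 mm at the foot, 44 mm high, wall and floor 3 mm. Origin at the centre of its underside, z up.
- beaker_medium: Middle measuring beaker, on the counter: 64 mm across the rim, 58 mm at the foot, 52 mm high, wall and floor 3 mm. Origin at the centre of its underside, z up. Nested, its underside stands 3 mm above the underside of the large one, and its rim 11 mm above the large one's rim.
- beaker_small: Smallest and narrowest measuring beaker, on the counter: 44 mm across the rim, 38 mm at the foot, 60 mm high, wall and floor 3 mm. Origin at the centre of its underside, z up. Nested, its underside stands 3 mm above the underside of the medium one, and its rim 11 mm above the medium one's rim.
- stamp: Tin cookie stamp standing on the counter, a 58 mm disc with an upright turned grip, 66 mm high. Origin at the centre of its underside. To be left alone.
- bowl: White ceramic bowl, 140 mm across, 62 mm high. Origin at the centre of its underside. To be left alone.
- spoons: Set of four grey plastic measuring spoons fanned out on a ring, about 130 mm long, 14 mm high, lying flat. Origin at the middle of the set, on the counter. To be left alone.
Not all that is in view belongs to the job. Leave any orange look-alike of the beaker_large alone.

How it is judged:
On the way:
1. the beakers are nested by size and both handles of the rolling pin are home in the clips (horizontal distance between beaker_medium and beaker_large below 0.013 m and z of beaker_medium in the frame of beaker_large between 0 and 0.007 m and angle between each of beaker_medium, beaker_small, beaker_large's own z axis and vertical below 0.1 rad and horizontal distance between beaker_small and beaker_medium below 0.012 m and z of beaker_small in the frame of beaker_medium between 0 and 0.007 m and x of pin in the frame of clip_mid between -0.004 and 0.004 m and y of pin in the frame of clip_mid between -0.018 and 0.018 m and z of pin in the frame of clip_mid between -0.004 and 0.004 m and angle between the x axis of pin and the y axis of clip_mid, either way round below 0.04 rad), for 0.2 s.
At the end, for the whole second after the job is handed in: Drawer shut within 8 mm; in it the beakers stand nested by size, each on the next one's floor (within 4 mm, 12 mm off centre, upright), and the pin is home in both clips: within 4 mm in height and across, 18 mm along, 0.04 rad. All at rest (all of step 1 and value of joint drawer above 0.222 m and linear speed of each of pin, beaker_large, beaker_medium, beaker_small below 0.02 m/s); the robot touches nothing.
It fails at once if the bowl is shifted by more than 30 mm or tipped (distance of bowl from where it was at the start of the episode above 0.03 m or angle between bowl's own z axis and vertical above 0.35 rad).
It fails at once if the cookie stamp is shifted by more than 30 mm or tipped (distance of stamp from where it was at the start of the episode above 0.03 m or angle between stamp's own z axis and vertical above 0.35 rad).
It fails at once if the spoon set is shifted by more than 30 mm or tipped (distance of spoons from where it was at the start of the episode above 0.03 m or angle between spoons's own z axis and vertical above 0.35 rad).
It also fails if it takes over 72 s, if anything falls off the work surface, if the arm or the gripper's body presses on something with over 40 N, if the wrist force passes 120 N, or if a joint passes its speed limit or range.

## Working session

There is one attempt and no reset: what is moved stays moved. The work goes in short steps, Python scripts to look and compute and a tool call to move; the robot and the scene stay as the last step left them, time stands still between calls to the robot, and variables do not carry over. Pictures are saved under pics/ and viewed, and the job is handed in when it is done.

Besides the shell and the picture viewer there is one more tool, called after "Call:" as name(argument=value, ...), one argument or row to a line, values as JSON. move_arm: Moves the arm, as the interface text tells. Its arguments: {"type":"object","properties":{"deltas":{"type":"array","items":{"type":"array","items":{"type":"number"}}},"force":{"type":"number"}},"required":["deltas"]}

```bash
ls; mkdir -p pics; python3 - <<'E'
from station import manip
import cv2,numpy as np
s=manip.sense(); print({k:np.round(v,3) for k,v in s.items()})
for n in("side","top"):
    p,d=manip.snapshot(n); cv2.imwrite(f"pics/{n}0.png",p[:,:,::-1]); np.save(f"{n}0d.npy",d); print(n,manip.get_calibration(n))
E
```

```text
pics
{'t': np.float64(0.0), 'q': array([-1.509,  0.528,  1.434,  0.   ,  1.181, -0.178]), 'qd': array([-0.001,  0.   , -0.002,  0.002,  0.   , -0.001]), 'tau': array([ 3.0000e-03, -4.4234e+01, -1.7802e+01,  0.0000e+00,  8.0000e-03,
        0.0000e+00]), 'tcp_pos': array([ 0.149, -0.606,  0.241]), 'tool_rot': array([ 0.993,  0.12 ,  0.   , -0.001]), 'force': array([-0.33 ,  1.257,  0.17 ]), 'ft_torque': array([-0.027,  0.033,  0.022]), 'finger_gap': np.float64(1.004)}
side {'vfov': 57.97819299576971, 'cx': 313.07451161490826, 'cy': 235.80372970358482, 'pose': array([[-0.70700945, -0.42528175,  0.56504255,  0.00143836],
       [-0.70708297,  0.4103045 , -0.57592004,  0.55750943],
       [ 0.01308878, -0.80671287, -0.59079863,  0.66165207],
       [ 0.        ,  0.        ,  0.        ,  1.        ]])}
top {'vfov': 57.71348033279378, 'cx': 320.8615376001261, 'cy': 240.2224678153214, 'pose': array([[-0.01297045, -0.99153398,  0.12919806,  0.40685029],
       [-0.99990097,  0.01215595, -0.00709088, -0.00372881],
       [ 0.00546032, -0.12927724, -0.99159345,  1.26636916],
       [ 0.        ,  0.        ,  0.        ,  1.        ]])}
```

View pics/top0.png

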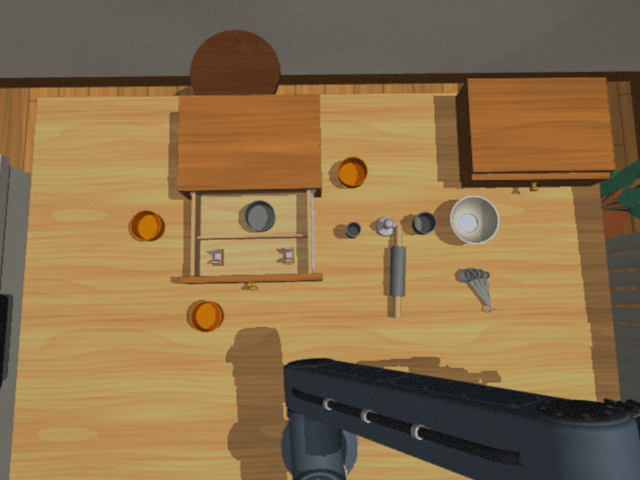

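View pics/side0.png

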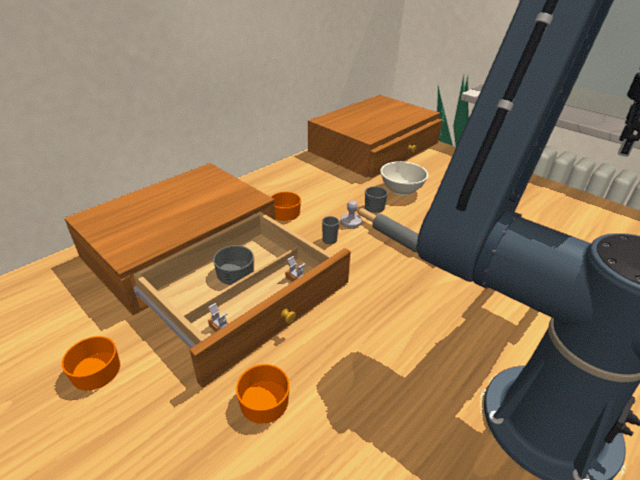

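The top view shows:
- Small beaker at (353,230), stamp at (386,227), medium beaker at (424,223) and bowl at (474,220).
- Pin at (398,272), spoons at (477,288), and the large grey beaker in the drawer at (259,216).
- Orange look-alikes at (148,226), (207,316) and (352,172).
- Drawer clips at (217,257) and (288,256), and the knob at (253,286).

Could be mistaken for what I want: the orange beakers (not wanted), the stamp (386,227), and the bowl. By the description I choose grey (353,230) as small, grey (424,223) as medium and grey (259,216) as large. I'll check this in crops.

```bash
cat > h.py <<'E'
import cv2,numpy as np
from station import manip
def K(n):
    c=manip.get_calibration(n); f=240/np.tan(np.radians(c['vfov']/2)); return f,c['cx'],c['cy'],c['pose']
def ray(n,u,v,z):
    """point on plane world z"""
    f,cx,cy,P=K(n); d=P[:3,:3]@np.array([(u-cx)/f,(v-cy)/f,1]); o=P[:3,3]; return o+d*(z-o[2])/d[2]
def cloud(n,d):
    f,cx,cy,P=K(n); v,u=np.mgrid[:480,:640]
    c=np.stack([(u-cx)/f*d,(v-cy)/f*d,d],-1); return c@P[:3,:3].T+P[:3,3]
def proj(n,p):
    f,cx,cy,P=K(n); c=P[:3,:3].T@(np.asarray(p)-P[:3,3]); return np.array([f*c[0]/c[2]+cx,f*c[1]/c[2]+cy])
E
python3 - <<'E'
from h import *
p=cv2.imread("pics/top0.png")
cv2.imwrite("pics/c1.png",cv2.resize(p[190:325,330:510],None,fx=4.4,fy=4.4,interpolation=cv2.INTER_CUBIC))
cv2.imwrite("pics/c2.png",cv2.resize(p[180:300,170:330],None,fx=5,fy=5,interpolation=cv2.INTER_CUBIC))
d=np.load("top0d.npy"); c=cloud("top",d)
for n,(u,v) in dict(small=(353,230),med=(424,223),large=(259,216),stamp=(386,224),pin=(398,272),front=(230,279),front2=(290,277),chest=(250,150),table=(450,350)).items(): print(n,np.round(c[v,u],4))
E
```

```text
small [ 0.6004 -0.1074  0.0042]
med [ 6.193e-01 -3.178e-01  3.000e-04]
large [0.6415 0.1654 0.0249]
stamp [ 0.6073 -0.1955  0.0628]
pin [ 0.4735 -0.2276  0.0451]
front [0.4577 0.2323 0.0965]
front2 [0.4609 0.0718 0.0979]
chest [0.8087 0.1789 0.1139]
table [ 0.2524 -0.3763 -0.0014]
```

View pics/c1.png

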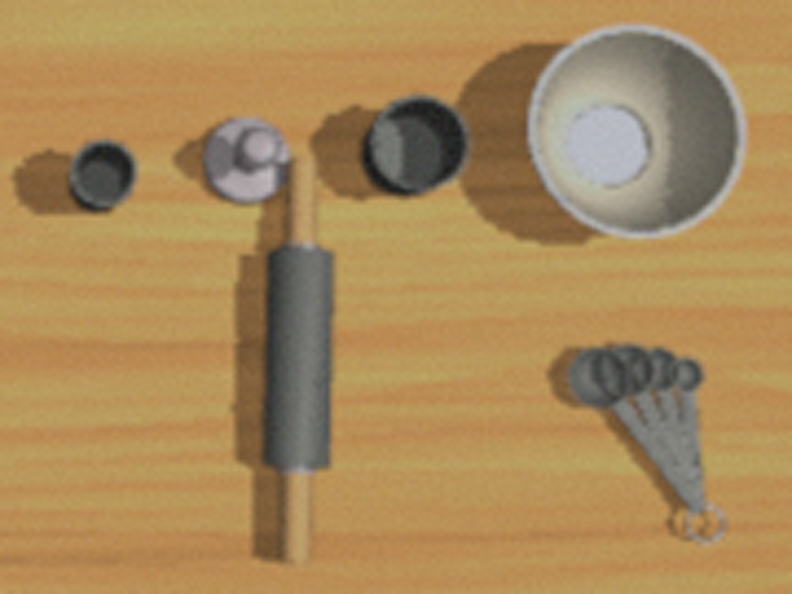

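View pics/c2.png

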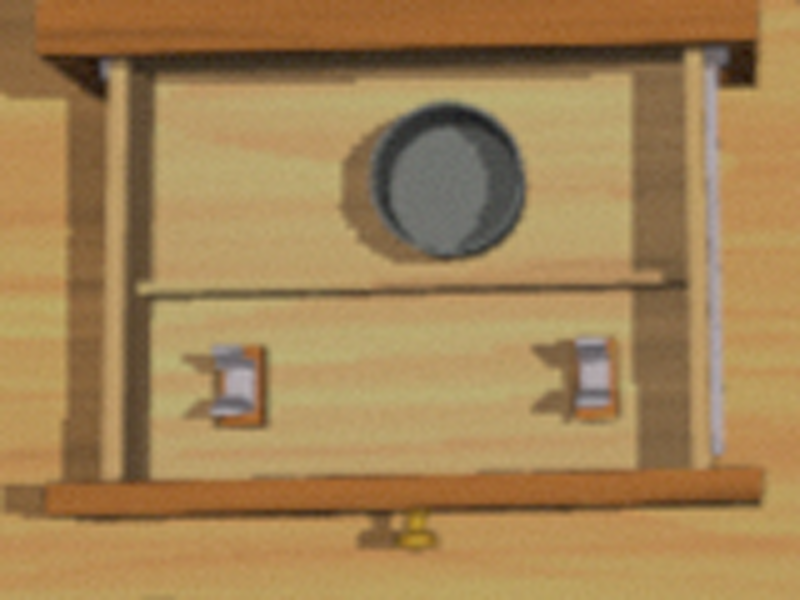

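```bash
python3 - <<'E'
from h import *
d=np.load("top0d.npy"); c=cloud("top",d)
ds=np.load("side0d.npy"); cs=cloud("side",ds)
def pts(c,x0,x1,y0,y1,z0,z1):
    m=(c[...,0]>x0)&(c[...,0]<x1)&(c[...,1]>y0)&(c[...,1]<y1)&(c[...,2]>z0)&(c[...,2]<z1); return c[m]
from scipy.optimize import least_squares
def circ(p,r): 
    f=least_squares(lambda q:np.hypot(p[:,0]-q[0],p[:,1]-q[1])-r,p[:,:2].mean(0),loss='soft_l1',f_scale=.002); return f.x,np.std(f.fun)
for n,b,z,r in [("small",(.55,.66,-.14,-.06),(.052,.075),.0205),("med",(.56,.68,-.36,-.26),(.044,.065),.0305),("large",(.58,.72,.1,.23),(.06,.08),.0425)]:
    for nm,cc in (("top",c),("side",cs)):
        p=pts(cc,*b,*z); 
        if len(p)>5:print(n,nm,len(p),np.round(circ(p,r)[0],4),circ(p,r)[1],p[:,2].max())
# stamp
p=pts(c,.55,.66,-.24,-.16,.05,.08);print("stamp grip",p.mean(0),len(p))
# pin barrel
for nm,cc in (("top",c),("side",cs)):
    p=pts(cc,.38,.55,-.27,-.18,.03,.06); 
    if len(p)<5: continue
    vx,vy,x0,y0=cv2.fitLine(p[:,:2].astype(np.float32),cv2.DIST_L2,0,.01,.01).ravel();print("barrel",nm,len(p),x0,y0,"dir",np.arctan2(vy,vx),p[:,0].min(),p[:,0].max(),p[:,2].max())
    for r in ((.36,.415),(.53,.64)):
        q=pts(cc,*r,-.245,-.2,.014,.04)
        if len(q):print(" handle",len(q),q.mean(0),q[:,0].min(),q[:,0].max())
# front panel top
for nm,cc in (("top",c),("side",cs)):
    p=pts(cc,.42,.5,-.02,.38,.088,.1)
    vx,vy,x0,y0=cv2.fitLine(p[:,:2].astype(np.float32),cv2.DIST_HUBER,0,.01,.01).ravel();print("front",nm,len(p),x0,y0,np.arctan2(-vx,vy) if vy>0 else np.arctan2(vx,-vy),p[:,1].min(),p[:,1].max(),p[:,0].min(),p[:,0].max())
    p=pts(cc,.6,1.1,-.1,.5,.105,.12)
    box=cv2.minAreaRect(p[:,:2].astype(np.float32));print("chest",nm,box)
E
```

```text
small top 57 [ 0.5946 -0.1021] 0.0009809856077144655 0.06476891505633087
small side 119 [ 0.5919 -0.1049] 0.0014290262500280223 0.06272368855064603
med top 98 [ 0.6127 -0.3068] 0.0010780152306040867 0.058875534778775496
med side 153 [ 0.6097 -0.3102] 0.0019012006336353144 0.055140339459918364
large top 137 [0.6355 0.1605] 0.006764252078755462 0.07137725848342513
large side 680 [0.6662 0.1672] 0.01738446199108503 0.07997253666944404
stamp grip [ 0.60865831 -0.20045332  0.06199381] 83
barrel top 724 0.47265664 -0.22714038 dir -0.044876 0.3816746815001473 0.5482286657740146 0.0493129154291545
 handle 147 [ 0.38871977 -0.22254965  0.02986266] 0.3621163976053269 0.4149398232013433
 handle 212 [ 0.57509581 -0.22778131  0.02839928] 0.530720037682332 0.6359602691787267
barrel side 560 0.4742046 -0.22279525 dir -0.07465225 0.406123246405756 0.5459004683094918 0.047007993708307216
 handle 48 [ 0.40932751 -0.21025627  0.02741725] 0.40419337978651054 0.4146740043662662
 handle 241 [ 0.57579271 -0.22314027  0.02550837] 0.5300162107278149 0.630704170728785
front top 955 0.45952693 0.1786765 0.008155541 -0.011311686825192936 0.37037472265418553 0.44889093602682284 0.4695282698754159
chest top ((0.8334976434707642, 0.18332539498806), (0.27203816175460815, 0.3928482234477997), 0.6016784310340881)
front side 1735 0.45481017 0.14577627 0.0027154246 -0.015396012479173216 0.3698972903422588 0.44650064594832894 0.46904039526141833
chest side ((0.8312321901321411, 0.17928200960159302), (0.2756602466106415, 0.3930189311504364), 0.31765347719192505)
```

```bash
python3 - <<'E'
from h import *
c1=lambda x,y:(330+(x+.5)/4.4-.5,190+(y+.5)/4.4-.5)
c2=lambda x,y:(170+(x+.5)/5-.5,180+(y+.5)/5-.5)
for n,(a,b),z in [("pinfar",(303,158),.022),("barfar",(301,245),.022),("barnear",(296,468),.022),("pinnear",(296,562),.022),("disc",(246,160),.01),("small rim",(104,174),.06),("med",(417,144),.052)]:
    print(n,np.round(ray("top",*c1(a,b),z),4))
for n,(a,b),z in [("LJf",(235,350),.074),("LJn",(232,408),.074),("RJf",(592,343),.074),("RJn",(597,402),.074),("large rim",(449,180),.068),("large floor",(438,185),.027),("frontL",(48,514),.094),("frontR",(762,502),.094),("knob",(417,540),.05)]:
    print(n,np.round(ray("top",*c2(a,b),z),4))
p=cv2.imread("pics/side0.png")
cv2.imwrite("pics/s1.png",cv2.resize(p[205:345,180:360],None,fx=4.4,fy=4.4,interpolation=cv2.INTER_CUBIC))
cv2.imwrite("pics/s2.png",cv2.resize(p[150:265,310:440],None,fx=5,fy=5,interpolation=cv2.INTER_CUBIC))
E
```

```text
pinfar [ 0.6092 -0.238   0.022 ]
barfar [ 0.5515 -0.2346  0.022 ]
barnear [ 0.4069 -0.2262  0.022 ]
pinnear [ 0.3471 -0.2241  0.022 ]
disc [ 0.6102 -0.2023  0.01  ]
small rim [ 0.5942 -0.1036  0.06  ]
med [ 0.6125 -0.3061  0.052 ]
LJf [0.5397 0.2747 0.074 ]
LJn [0.5078 0.2758 0.074 ]
RJf [0.5412 0.0785 0.074 ]
RJn [0.5086 0.0759 0.074 ]
large rim [0.6344 0.1585 0.068 ]
large floor [0.6394 0.1703 0.027 ]
frontL [0.4504 0.3684 0.094 ]
frontR [ 0.452  -0.0138  0.094 ]
knob [0.4351 0.1776 0.05  ]
```

View pics/s1.png

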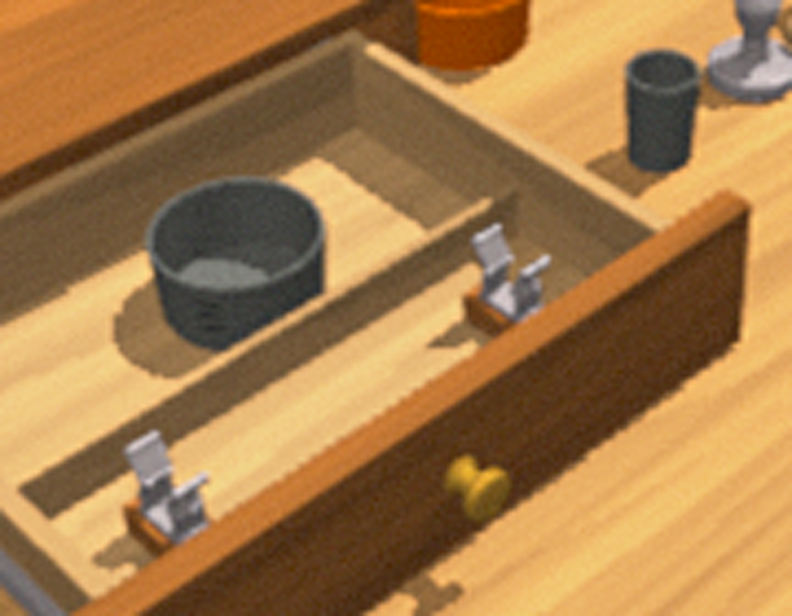

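View pics/s2.png

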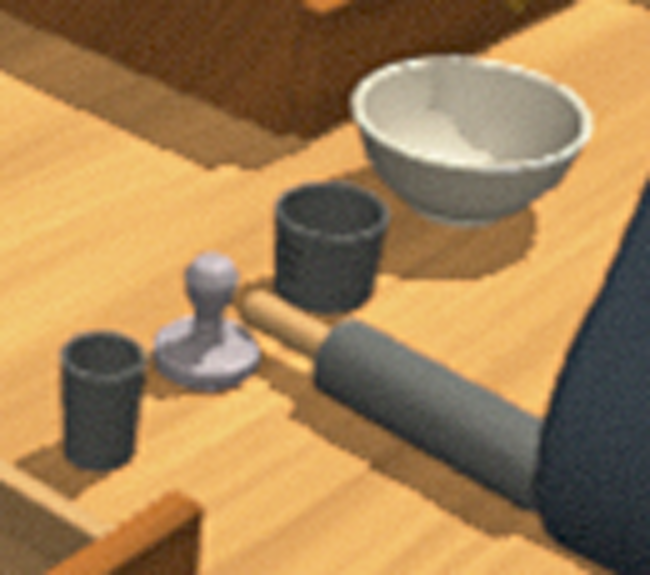

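```bash
cat >> h.py <<'E'
from scipy.spatial.transform import Rotation as Rn
def state():
    s=manip.sense(); R=Rn.from_quat(s['tool_rot']).as_matrix(); th=np.arctan2(R[1,0],R[0,0])
    print('t %.2f'%s['t'],'tcp',np.round(s['tcp_pos'],4),'th %.4f'%th,'tilt',np.round(R[:2,2],4),'F',np.round(s['force'],1),'M',np.round(s['ft_torque'],2),'gap %.3f'%s['finger_gap'],'q6 %.2f'%s['q'][5])
    return s['tcp_pos'],R,th
def go(*wps):
    """print units from current pose for each (x,y,z,theta)"""
    p,R,th=state()
    for w in wps:
        d=R.T@(np.array(w[:3])-p)/.4; tw=-(w[3]-th); print(w,'->',np.round(d,4),'twist %.3f'%(tw/.5),'rows %.1f'%max(np.linalg.norm(d*.4)/.0417,abs(tw)/.125))
E
python3 - <<'E'
from h import *
go((.477,-.231,.241,-.055),(.477,-.231,.08,-.055))
E
```

```text
t 0.10 tcp [ 0.149  -0.6063  0.2414] th 0.2408 tilt [-0.0001  0.002 ] F [-0.3 -0.6 -0.2] M [ 0.01 -0.02  0.02] gap 1.001 q6 -0.18
(0.477, -0.231, 0.241, -0.055) -> [ 1.0201 -0.7157  0.0028] twist 0.592 rows 12.0
(0.477, -0.231, 0.08, -0.055) -> [ 1.0199 -0.7149  0.4053] twist 0.592 rows 12.6
```

Call:
move_arm(
  deltas=[
    [0.04,-0.03,0,0.07,100],
    [0.12,-0.085,0,0.15,100],
    [0.2,-0.14,0,0.22,100],
    [0.28,-0.2,0,0.3,100],
    [0.36,-0.255,0,0.37,100],
    [0.44,-0.31,0,0.44,100],
    [0.52,-0.365,0,0.52,100],
    [0.6,-0.42,0,0.592,100],
  ],
  force=80,
)

```text
t: 0.77
tcp_pos: [0.3428, -0.3847, 0.242]
tool_rot: [1.0, -0.029, -0.0, -0.0]
force: [0.5, 0.4, 0.3]
finger_gap: 1.003
```

```bash
python3 - <<'E'
from h import *
go((.477,-.231,.1,-.055),(.477,-.231,.016,-.055))
E
```

```text
t 0.77 tcp [ 0.3428 -0.3847  0.242 ] th -0.0576 tilt [-0.0003  0.0007] F [0.5 0.4 0.3] M [ 0.02 -0.01  0.03] gap 1.003 q6 0.57
(0.477, -0.231, 0.1, -0.055) -> [ 0.3129 -0.4027  0.3553] twist -0.005 rows 6.0
(0.477, -0.231, 0.016, -0.055) -> [ 0.313  -0.4026  0.5653] twist -0.005 rows 7.3
```

Call:
move_arm(
  deltas=[
    [0.05,-0.065,0.05,0,100],
    [0.11,-0.14,0.12,0,100],
    [0.17,-0.215,0.19,0,100],
    [0.23,-0.295,0.26,0,100],
    [0.285,-0.365,0.32,0,100],
    [0.313,-0.403,0.355,0,100],
    [0.313,-0.403,0.38,0,100],
    [0.313,-0.403,0.38,0,100],
  ],
)

```text
t: 1.43
tcp_pos: [0.4752, -0.2296, 0.0875]
tool_rot: [1.0, -0.026, -0.003, -0.002]
force: [-0.5, 0.2, 0.1]
finger_gap: 0.998
```

```bash
python3 - <<'E'
from h import *
go((.477,-.231,.1,-.055),(.477,-.231,.015,-.055))
p,d=manip.snapshot("top"); cv2.imwrite("pics/t1.png",cv2.resize(p[190:340,320:500,::-1],None,fx=4,fy=4,interpolation=cv2.INTER_CUBIC))
E
```

```text
t 1.43 tcp [ 0.4752 -0.2296  0.0875] th -0.0511 tilt [-0.0052  0.0039] F [-0.5  0.2  0.1] M [0.01 0.06 0.01] gap 0.998 q6 0.96
(0.477, -0.231, 0.1, -0.055) -> [ 0.0046  0.0032 -0.0314] twist 0.008 rows 0.3
(0.477, -0.231, 0.015, -0.055) -> [0.0058 0.004  0.1811] twist 0.008 rows 1.7
```

View pics/t1.png

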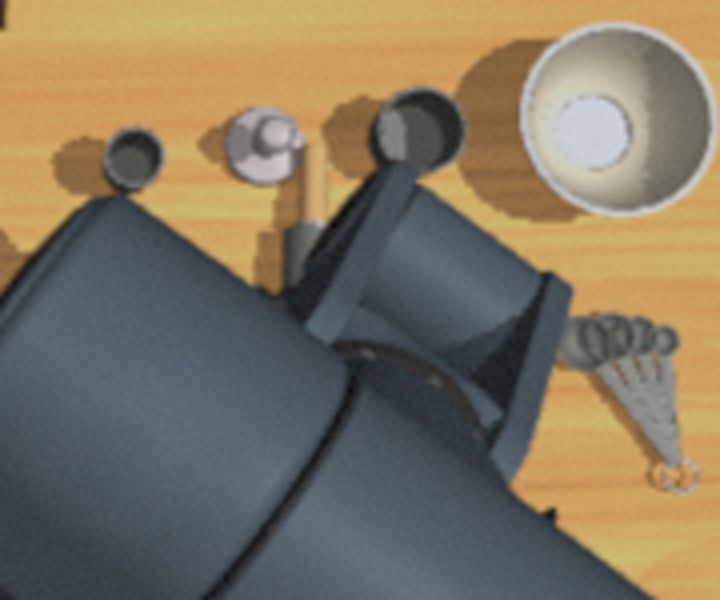

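The arm blocks the view of the grasp area. The stamp, beakers and spoons are where they were. Descend and close.

Call:
move_arm(
  deltas=[
    [0,0,0.05,0,100],
    [0,0,0.12,0,100],
    [0,0,0.183,0,100],
    [0,0,0.183,0,100],
    [0,0,0.183,0,60],
    [0,0,0.183,0,30],
    [0,0,0.183,0,0],
    [0,0,0.183,0,0],
  ],
  force=80,
)

```text
t: 2.15
tcp_pos: [0.4767, -0.2335, 0.0193]
tool_rot: [1.0, -0.028, 0.001, 0.001]
force: [-1.7, -0.6, 6.2]
finger_gap: 0.487
```

```bash
python3 - <<'E'
from h import *
state()
E
```

```text
t 2.15 tcp [ 0.4767 -0.2335  0.0193] th -0.0555 tilt [ 0.0025 -0.002 ] F [-1.7 -0.6  6.2] M [-0.11  0.35 -0.03] gap 0.487 q6 0.96
```

Call:
move_arm(
  deltas=[
    [0,0,-0.02,0,0],
    [0,0,-0.05,0,0],
    [0,0,-0.1,0,0],
    [0,0,-0.17,0,0],
    [0,0,-0.25,0,0],
    [0,0,-0.32,0,0],
    [0,0,-0.37,0,0],
    [0,0,-0.37,0,0],
  ],
  force=90,
)

```text
t: 2.82
tcp_pos: [0.4781, -0.2339, 0.1701]
tool_rot: [1.0, -0.027, 0.004, 0.003]
force: [0.8, -0.7, -3.0]
finger_gap: 0.487
```

```bash
python3 - <<'E'
from h import *
go((.477,-.231,.2,-.055),(.5225,.176,.2,1.578))
p,d=manip.snapshot("side"); cv2.imwrite("pics/s3.png",p[...,::-1])
E
```

```text
t 2.82 tcp [ 0.4781 -0.2339  0.1701] th -0.0547 tilt [ 0.008  -0.0063] F [ 0.8 -0.7 -3. ] M [-0.05 -0.04 -0.01] gap 0.487 q6 0.96
(0.477, -0.231, 0.2, -0.055) -> [-0.0026 -0.0067 -0.0747] twist 0.001 rows 0.7
(0.5225, 0.176, 0.2, 1.578) -> [ 0.0553 -1.0289 -0.0802] twist -3.265 rows 13.1
```

View pics/s3.png

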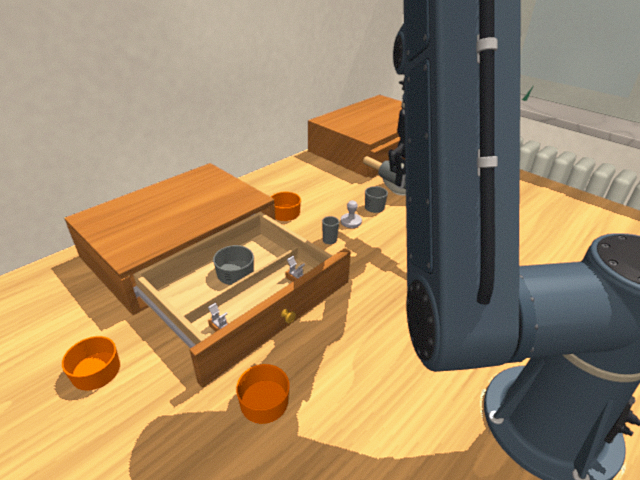

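The pin is held: its handle is at (370,163), clear of the stamp. Now carry it over while turning.

Call:
move_arm(
  deltas=[
    [0,-0.02,-0.02,-0.08,0],
    [0.005,-0.06,-0.04,-0.2,0],
    [0.01,-0.11,-0.06,-0.34,0],
    [0.015,-0.17,-0.08,-0.5,0],
    [0.02,-0.23,-0.08,-0.66,0],
    [0.02,-0.29,-0.08,-0.8,0],
    [0.02,-0.35,-0.08,-0.93,0],
    [0.02,-0.4,-0.08,-1.0,0],
  ],
)

```text
t: 3.53
tcp_pos: [0.491, -0.071, 0.1955]
tool_rot: [0.975, 0.222, -0.002, -0.001]
force: [-0.1, -0.7, -2.5]
finger_gap: 0.488
```

```bash
python3 - <<'E'
from h import *
go((.5225,.176,.2,1.578))
E
```

```text
t 3.53 tcp [ 0.491  -0.071   0.1955] th 0.4480 tilt [-0.0041  0.0019] F [-0.1 -0.7 -2.5] M [-0.04  0.01  0.01] gap 0.488 q6 0.75
(0.5225, 0.176, 0.2, 1.578) -> [ 0.3383 -0.5225 -0.0105] twist -2.260 rows 9.0
```

Call:
move_arm(
  deltas=[
    [0.02,-0.04,0,-0.12,0],
    [0.06,-0.09,0,-0.25,0],
    [0.1,-0.15,0,-0.38,0],
    [0.14,-0.21,0,-0.51,0],
    [0.18,-0.27,0,-0.64,0],
    [0.21,-0.32,0,-0.77,0],
    [0.235,-0.36,0,-0.9,0],
    [0.25,-0.385,-0.01,-1.0,0],
  ],
)

```text
t: 4.2
tcp_pos: [0.5146, 0.111, 0.1987]
tool_rot: [0.889, 0.457, -0.002, -0.002]
force: [-0.7, -1.1, -2.6]
finger_gap: 0.483
```

```bash
python3 - <<'E'
from h import *
go((.5225,.176,.2,1.578))
E
```

```text
t 4.20 tcp [0.5146 0.111  0.1987] th 0.9496 tilt [-0.0057  0.0006] F [-0.7 -1.1 -2.6] M [-0.01 -0.02  0.01] gap 0.483 q6 0.62
(0.5225, 0.176, 0.2, 1.578) -> [ 0.1436 -0.0786 -0.0033] twist -1.257 rows 5.0
```

Call:
move_arm(
  deltas=[
    [0.02,-0.01,0,-0.12,0],
    [0.04,-0.02,0,-0.25,0],
    [0.065,-0.035,0,-0.38,0],
    [0.09,-0.05,0,-0.51,0],
    [0.115,-0.063,0,-0.64,0],
    [0.13,-0.071,0,-0.77,0],
    [0.14,-0.077,0,-0.9,0],
    [0.1436,-0.0786,0,-1.0,0],
  ],
)

```text
t: 4.87
tcp_pos: [0.5233, 0.1745, 0.199]
tool_rot: [0.749, 0.663, -0.002, -0.001]
force: [-0.5, -0.1, -3.7]
finger_gap: 0.481
```

```bash
python3 - <<'E'
from h import *
go((.5225,.176,.12,1.578))
E
```

```text
t 4.87 tcp [0.5233 0.1745 0.199 ] th 1.4487 tilt [-0.0044 -0.0003] F [-0.5 -0.1 -3.7] M [-0.01 -0.08 -0.  ] gap 0.481 q6 0.24
(0.5225, 0.176, 0.12, 1.578) -> [ 0.0037 -0.0016  0.1976] twist -0.259 rows 1.9
```

Call:
move_arm(
  deltas=[
    [0,0,0.01,-0.06,0],
    [0.001,0,0.04,-0.15,0],
    [0.003,-0.001,0.08,-0.22,0],
    [0.004,-0.002,0.12,-0.259,0],
    [0.004,-0.002,0.15,-0.259,0],
    [0.004,-0.002,0.15,-0.259,0],
    [0.004,-0.002,0.15,-0.259,0],
    [0.004,-0.002,0.15,-0.259,0],
  ],
)

```text
t: 5.53
tcp_pos: [0.5242, 0.1755, 0.1408]
tool_rot: [0.706, 0.708, -0.0, -0.0]
force: [-0.2, 0.3, -3.2]
finger_gap: 0.486
```

```bash
python3 - <<'E'
from h import *
go((.5225,.176,.12,1.578))
p,d=manip.snapshot("side"); cv2.imwrite("pics/s4.png",p[...,::-1]);cv2.imwrite("pics/s4c.png",cv2.resize(p[200:380,130:370,::-1],None,fx=3.3,fy=3.3,interpolation=cv2.INTER_CUBIC));np.save('s4d.npy',d)
p,d=manip.snapshot("top"); cv2.imwrite("pics/t4.png",p[...,::-1]);cv2.imwrite("pics/t4c.png",cv2.resize(p[180:300,160:330,::-1],None,fx=4.6,fy=4.6,interpolation=cv2.INTER_CUBIC));np.save('t4d.npy',d)
E
```

```text
t 5.53 tcp [0.5242 0.1755 0.1408] th 1.5743 tilt [-0.0009 -0.0001] F [-0.2  0.3 -3.2] M [-0.02 -0.01 -0.02] gap 0.486 q6 0.12
(0.5225, 0.176, 0.12, 1.578) -> [ 0.0013 -0.0041  0.0519] twist -0.007 rows 0.5
```

View pics/s4c.png

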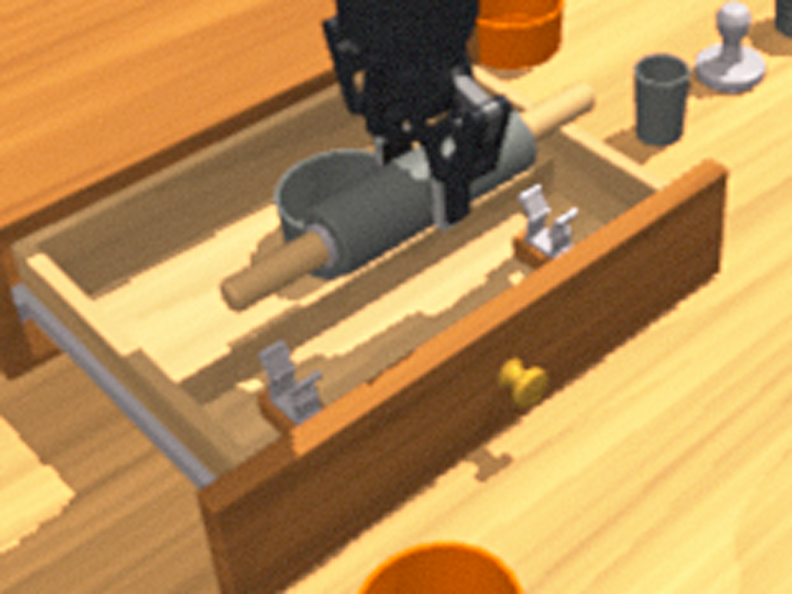

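View pics/t4c.png

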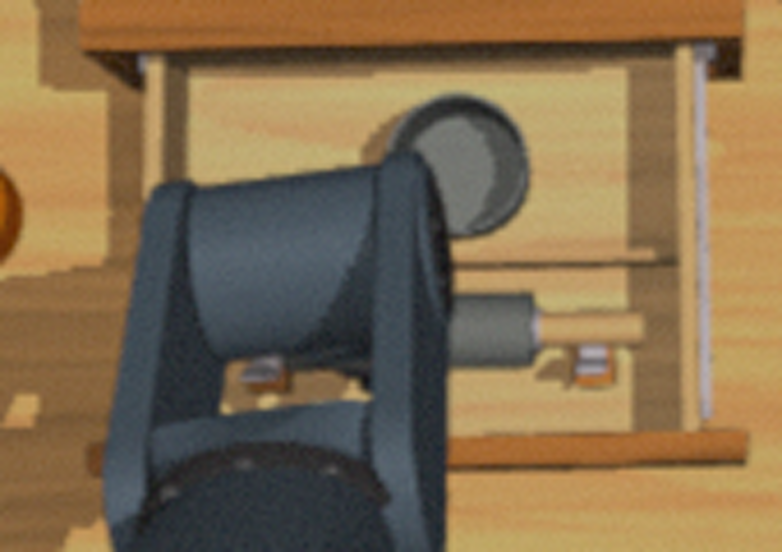

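```bash
python3 - <<'E'
from h import *
c=lambda x,y:(160+(x+.5)/4.6-.5,180+(y+.5)/4.6-.5)
s=lambda x,y:(130+(x+.5)/3.3-.5,200+(y+.5)/3.3-.5)
for z in (.14,.145): print("top handle R mid",ray("top",*c(590,329),z),"end",ray("top",*c(643,327),z),"barrel mid",ray("top",*c(495,329),z),ray("top",*c(536,329),z))
for n,a in (("f",(592,350)),("n",(592,375))):pass
ct=cloud("top",np.load("t4d.npy")); cs=cloud("side",np.load("s4d.npy"))
for nm,cc in (("top",ct),("side",cs)):
  for lab,y0,y1 in (("R",.04,.095),("L",.255,.32),("barR",.11,.15),("barL",.2,.24)):
    m=(cc[...,0]>.48)&(cc[...,0]<.57)&(cc[...,1]>y0)&(cc[...,1]<y1)&(cc[...,2]>.115)&(cc[...,2]<.175); p=cc[m]
    if len(p)>4: print(nm,lab,len(p),np.round(p.mean(0),4),'ymin/max',p[:,1].min(),p[:,1].max(),'z95',np.percentile(p[:,2],95), 'x at top', p[p[:,2]>np.percentile(p[:,2],80)].mean(0))
  # clip tips
  for lab,y0,y1 in (("cR",.06,.095),("cL",.26,.295)):
    m=(cc[...,0]>.49)&(cc[...,0]<.56)&(cc[...,1]>y0)&(cc[...,1]<y1)&(cc[...,2]>.062)&(cc[...,2]<.085); p=cc[m]
    if len(p)>4: print(nm,lab,len(p),np.round(p.mean(0),4),p[:,0].min(),p[:,0].max(),p[:,1].min(),p[:,1].max())
c0=cloud("top",np.load("top0d.npy")); s0=cloud("side",np.load("side0d.npy"))
for nm,cc in (("top0",c0),("side0",s0)):
  for lab,y0,y1 in (("cR",.06,.095),("cL",.26,.295)):
    m=(cc[...,0]>.49)&(cc[...,0]<.56)&(cc[...,1]>y0)&(cc[...,1]<y1)&(cc[...,2]>.064)&(cc[...,2]<.085); p=cc[m]
    if len(p)>4: print(nm,lab,len(p),np.round(p.mean(0),4),p[:,0].min(),p[:,0].max(),p[:,1].min(),p[:,1].max())
E
```

```text
top handle R mid [0.52607763 0.07431255 0.14      ] end [0.5268425  0.04437549 0.14      ] barrel mid [0.5267425  0.12793814 0.14      ] [0.52645559 0.10479789 0.14      ]
top handle R mid [0.52554837 0.07396612 0.145     ] end [0.52630985 0.04416196 0.145     ] barrel mid [0.52621029 0.12735366 0.145     ] [0.52592466 0.10431613 0.145     ]
top R 153 [0.5243 0.0701 0.1515] ymin/max 0.04478277980419437 0.09417757736291565 z95 0.15568267945177458 x at top [0.52528783 0.0731599  0.15534382]
top barR 259 [0.5229 0.1299 0.161 ] ymin/max 0.11015648485487031 0.1495349759747281 z95 0.16734058582718497 x at top [0.52535157 0.12761487 0.16667981]
top barL 18 [0.5064 0.2337 0.1547] ymin/max 0.22537919446700905 0.23989500615836828 z95 0.16041401442360956 x at top [0.50905556 0.23551539 0.15979193]
top cR 24 [0.5103 0.0802 0.0709] 0.5056813404467717 0.5151668930256552 0.07313256152103376 0.08749903603303082
top cL 22 [0.5098 0.2801 0.0692] 0.505232933995482 0.5149542740380091 0.27159299756569294 0.2873059354221886
side R 206 [0.518  0.0693 0.1495] ymin/max 0.041577889636787546 0.0944806872379483
[... 495 characters left out ...]
56019 0.21945842 0.16499861]
side cR 77 [0.5274 0.0783 0.0711] 0.5015898704474785 0.5420424369588073 0.06907355853572616 0.08659979783779503
side cL 112 [0.5261 0.2777 0.0706] 0.5016795493844868 0.5407350782513951 0.2687670559933733 0.2860341729127198
top0 cR 43 [0.5241 0.0798 0.0724] 0.5054382266163278 0.5419716949665192 0.07273283816227108 0.0870301825669186
top0 cL 44 [0.5262 0.28   0.071 ] 0.5053584259296955 0.5414214250973435 0.27048822349761914 0.28736278263860937
side0 cR 67 [0.5278 0.078  0.0718] 0.5012776073969777 0.5430401543452837 0.06867180110270077 0.08616825494119679
side0 cL 97 [0.526  0.2777 0.0718] 0.5014499727316593 0.5398670392336034 0.26820749022363793 0.28562113672846234
```

Pin and clips agree to about 2 mm in both views. I'll shift +3.5 mm in y and -1 mm in x, then go down to just above the jaws.

Call:
move_arm(
  deltas=[
    [0.004,-0.001,0.01,0,0],
    [0.009,-0.003,0.03,0,0],
    [0.009,-0.003,0.07,0,0],
    [0.009,-0.003,0.11,0,0],
    [0.009,-0.003,0.14,0,0],
    [0.009,-0.003,0.165,0,0],
    [0.009,-0.003,0.175,0,0],
    [0.009,-0.003,0.175,0,0],
  ],
  force=110,
)

```text
t: 6.3
tcp_pos: [0.5225, 0.1791, 0.07]
tool_rot: [0.706, 0.708, -0.001, -0.001]
force: [-0.4, 0.2, -3.3]
finger_gap: 0.479
```

```bash
python3 - <<'E'
from h import *
state()
p,d=manip.snapshot("side"); cv2.imwrite("pics/s5c.png",cv2.resize(p[200:380,130:370,::-1],None,fx=3.3,fy=3.3,interpolation=cv2.INTER_CUBIC))
E
```

```text
t 6.30 tcp [0.5225 0.1791 0.07  ] th 1.5743 tilt [-0.0021 -0.0002] F [-0.4  0.2 -3.3] M [ 0.04  0.04 -0.02] gap 0.479 q6 0.12
```

View pics/s5c.png

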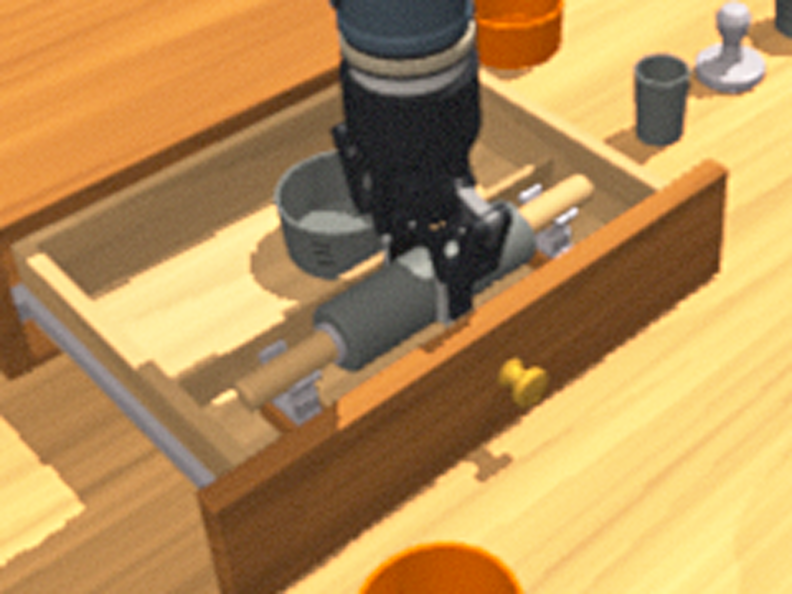

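The handles sit between the jaws at both clips. Pressing down.

Call:
move_arm(
  deltas=[
    [0,0,0.008,0,0],
    [0,0,0.016,0,0],
    [0,0,0.024,0,0],
    [0,0,0.032,0,0],
    [0,0,0.04,0,0],
    [0,0,0.046,0,0],
    [0,0,0.05,0,0],
    [0,0,0.052,0,0],
  ],
  force=120,
)

```text
t: 7.02
tcp_pos: [0.5237, 0.1791, 0.0514]
tool_rot: [0.706, 0.708, 0.0, 0.0]
force: [-3.4, -1.4, 14.5]
finger_gap: 0.479
```

```bash
python3 - <<'E'
from h import *
state()
E
```

```text
t 7.02 tcp [0.5237 0.1791 0.0514] th 1.5746 tilt [ 0.001 -0.   ] F [-3.4 -1.4 14.5] M [-0.09  0.45  0.1 ] gap 0.479 q6 0.12
```

Call:
move_arm(
  deltas=[
    [0,0,0.003,0,0],
    [0,0,0.006,0,0],
    [0,0,0.009,0,0],
    [0,0,0.012,0,0],
    [0,0,0.012,0,0],
    [0,0,0.012,0,0],
    [0,0,0.012,0,0],
    [0,0,0.012,0,0],
  ],
)

```text
t: 7.68
tcp_pos: [0.5287, 0.1791, 0.0512]
tool_rot: [0.706, 0.709, 0.005, 0.004]
force: [-1.5, -3.1, 31.6]
finger_gap: 0.477
```

```bash
python3 - <<'E'
from h import *
state()
p,d=manip.snapshot("side"); cv2.imwrite("pics/s6c.png",cv2.resize(p[200:380,130:370,::-1],None,fx=3.3,fy=3.3,interpolation=cv2.INTER_CUBIC))
cs=cloud("side",d)
for lab,y0,y1 in (("R",.04,.068),("L",.29,.315),("barL",.215,.24)):
    m=(cs[...,0]>.48)&(cs[...,0]<.57)&(cs[...,1]>y0)&(cs[...,1]<y1)&(cs[...,2]>.045)&(cs[...,2]<.1); p=cs[m]
    if len(p)>4: print(lab,len(p),np.round(p.mean(0),4),'z95',np.percentile(p[:,2],95),'y',p[:,1].min(),p[:,1].max())
E
```

```text
t 7.68 tcp [0.5287 0.1791 0.0512] th 1.5748 tilt [0.0134 0.0008] F [-1.5 -3.1 31.6] M [-0.45  0.26  0.07] gap 0.477 q6 0.12
R 62 [0.5231 0.0555 0.0599] z95 0.06464091817975821 y 0.04505153121889738 0.06690195569218299
L 126 [0.5226 0.301  0.059 ] z95 0.06480134722231143 y 0.29016986908732917 0.30970064850226653
barL 247 [0.5172 0.2278 0.069 ] z95 0.07631880521609377 y 0.21501459588461613 0.23997737857232548
```

View pics/s6c.png

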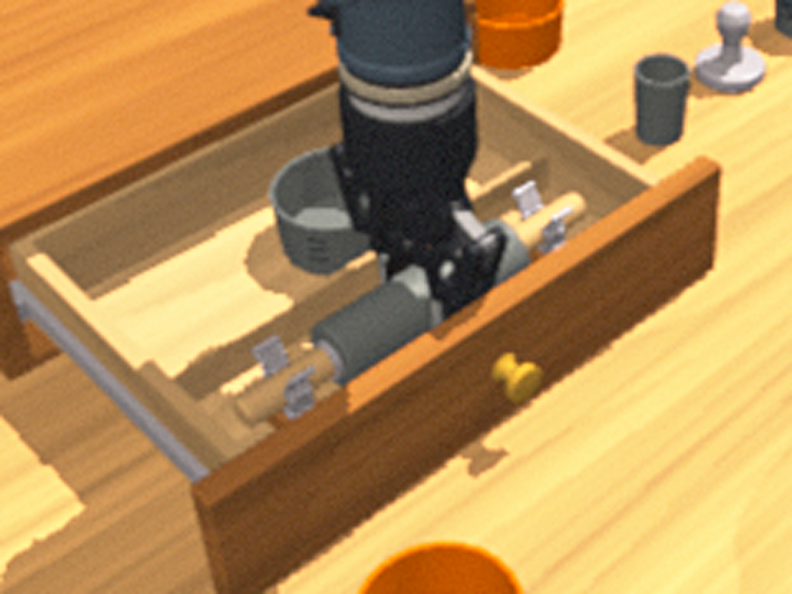

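Both handles are in the jaws at equal height: axis about 54.7 mm against 54 mm when home. Relax, open part-way and lift.

Call:
move_arm(
  deltas=[
    [0,0,-0.008,0,0],
    [0,0,-0.015,0,0],
    [0,0,-0.015,0,40],
    [0,0,-0.015,0,70],
    [0,0,-0.015,0,70],
    [0,0,-0.015,0,70],
    [0,0,-0.03,0,70],
    [0,0,-0.06,0,70],
  ],
  force=40,
)

```text
t: 8.4
tcp_pos: [0.5213, 0.1789, 0.0683]
tool_rot: [0.706, 0.708, -0.002, -0.002]
force: [-1.1, 0.1, -0.2]
finger_gap: 0.703
```

```bash
python3 - <<'E'
from h import *
state()
E
```

```text
t 8.40 tcp [0.5213 0.1789 0.0683] th 1.5736 tilt [-0.0058 -0.0004] F [-1.1  0.1 -0.2] M [-0.03 -0.01 -0.03] gap 0.703 q6 0.12
```

Call:
move_arm(
  deltas=[
    [0,0,-0.09,0,70],
    [0,0,-0.18,0,70],
    [-0.04,0.01,-0.27,0,70],
    [-0.12,0.03,-0.29,0,70],
    [-0.22,0.06,-0.29,0,70],
    [-0.32,0.085,-0.29,0,70],
    [-0.42,0.11,-0.29,0,70],
    [-0.51,0.13,-0.29,0,70],
  ],
  force=30,
)

```text
t: 9.07
tcp_pos: [0.5749, -0.0263, 0.185]
tool_rot: [0.706, 0.708, -0.001, -0.001]
force: [1.1, 0.1, 0.4]
finger_gap: 0.699
```

```bash
python3 - <<'E'
from h import *
go((.593,-.1035,.09,1.574),(.593,-.1035,.05,1.574))
E
```

```text
t 9.07 tcp [ 0.5749 -0.0263  0.185 ] th 1.5738 tilt [-0.003  0.001] F [1.1 0.1 0.4] M [ 0.01  0.01 -0.01] gap 0.699 q6 -0.24
(0.593, -0.1035, 0.09, 1.574) -> [-0.1933  0.0455  0.2373] twist -0.000 rows 3.0
(0.593, -0.1035, 0.05, 1.574) -> [-0.1934  0.0458  0.3373] twist -0.000 rows 3.8
```

Call:
move_arm(
  deltas=[
    [-0.07,0.017,0.02,0,70],
    [-0.14,0.034,0.06,0,70],
    [-0.19,0.046,0.12,0,70],
    [-0.193,0.046,0.18,0,70],
    [-0.193,0.046,0.22,0,70],
    [-0.193,0.046,0.235,0,70],
    [-0.193,0.046,0.235,0,70],
    [-0.193,0.046,0.235,0,70],
  ],
)

```text
t: 9.73
tcp_pos: [0.594, -0.1012, 0.0914]
tool_rot: [0.706, 0.708, -0.0, -0.001]
force: [0.1, -0.1, -0.3]
finger_gap: 0.699
```

```bash
python3 - <<'E'
from h import *
go((.593,-.1035,.05,1.574))
p,d=manip.snapshot("side"); cv2.imwrite("pics/s7c.png",cv2.resize(p[100:280,230:440,::-1],None,fx=3.3,fy=3.3,interpolation=cv2.INTER_CUBIC))
p,d=manip.snapshot("top"); cv2.imwrite("pics/t7.png",cv2.resize(p[170:320,160:440,::-1],None,fx=2.8,fy=2.8,interpolation=cv2.INTER_CUBIC))
E
```

```text
t 9.73 tcp [ 0.594  -0.1012  0.0914] th 1.5746 tilt [-0.0016  0.0008] F [ 0.1 -0.1 -0.3] M [ 0.02 -0.04  0.01] gap 0.699 q6 -0.36
(0.593, -0.1035, 0.05, 1.574) -> [-0.0058 -0.0024  0.1034] twist 0.001 rows 1.0
```

View pics/s7c.png

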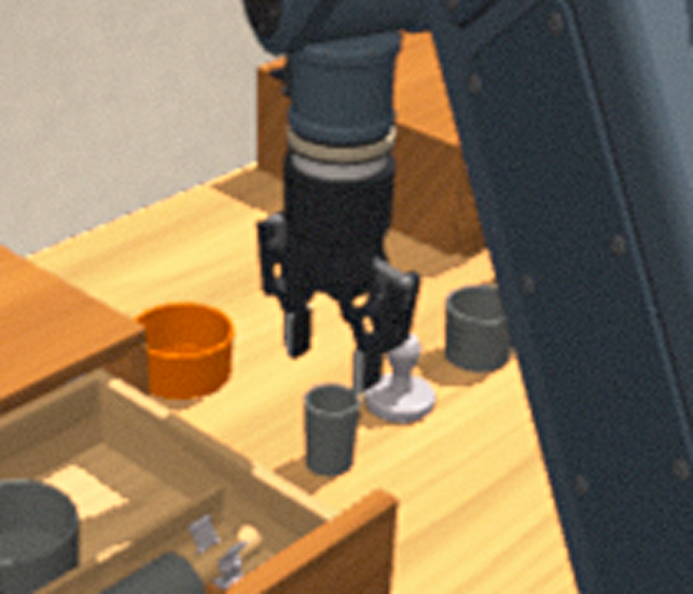

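View pics/t7.png

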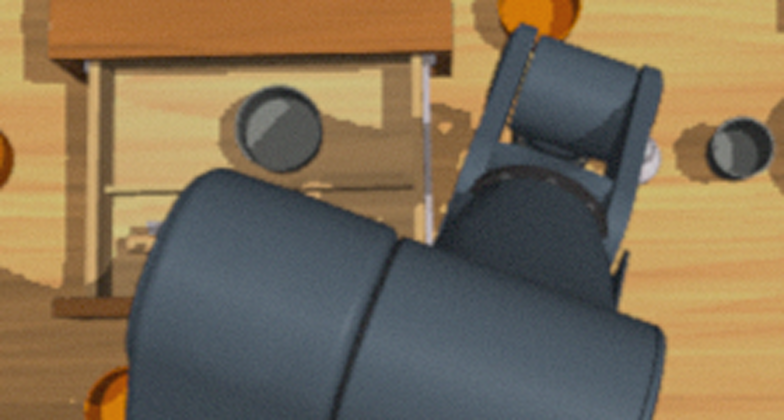

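```bash
python3 - <<'E'
from h import *
g=lambda x,y:(230+(x+.5)/3.3-.5,100+(y+.5)/3.3-.5)
for z in (.05,.06,.07,.08,.091):
    a=proj("side",(.594+.032,-.1012,z));b=proj("side",(.594-.032,-.1012,z)); print(z,(a-[230,100]+.5)*3.3,(b-[230,100]+.5)*3.3, (proj("side",(.593,-.1035,z))-[230,100]+.5)*3.3)
print(ray("side",*g(332,402),.06))
E
```

```text
0.05 [296.95134185 394.30625962] [358.84022405 429.20078253] [330.43802473 410.79875699]
0.06 [297.23825623 383.40329604] [359.48471589 418.11891863] [330.91440893 399.81038491]
0.07 [297.5283044  372.38124638] [360.13649055 406.9118286 ] [331.39608104 388.7000409 ]
0.08 [297.82153797 361.23814888] [360.79567218 395.57737778] [331.88312959 377.46568277]
0.091 [298.14783706 348.83853696] [361.52947865 382.95977271] [332.42520089 364.96215907]
[ 0.58973053 -0.10174987  0.06      ]
```

Call:
move_arm(
  deltas=[
    [-0.002,-0.003,0.03,0,70],
    [-0.003,-0.004,0.07,0,70],
    [-0.003,-0.004,0.103,0,70],
    [-0.003,-0.004,0.103,0,65],
    [-0.003,-0.004,0.103,0,50],
    [-0.003,-0.004,0.103,0,30],
    [-0.003,-0.004,0.103,0,30],
    [-0.003,-0.004,0.103,0,30],
  ],
  force=30,
)

```text
t: 10.5
tcp_pos: [0.5937, -0.1032, 0.0514]
tool_rot: [0.706, 0.708, 0.0, 0.001]
force: [0.3, 0.3, -0.2]
finger_gap: 0.502
```

```bash
python3 - <<'E'
from h import *
state()
E
```

```text
t 10.50 tcp [ 0.5937 -0.1032  0.0514] th 1.5746 tilt [ 0.0018 -0.0007] F [ 0.3  0.3 -0.2] M [ 0.02 -0.01 -0.05] gap 0.502 q6 -0.36
```

Call:
move_arm(
  deltas=[
    [0,0,-0.04,0,30],
    [0,0,-0.1,0,30],
    [0,0,-0.17,0,30],
    [-0.03,0.003,-0.23,0,30],
    [-0.09,0.01,-0.26,0,30],
    [-0.17,0.016,-0.26,0,30],
    [-0.25,0.022,-0.26,0,30],
    [-0.33,0.03,-0.26,0,30],
  ],
  force=35,
)

```text
t: 11.17
tcp_pos: [0.6056, -0.2361, 0.1557]
tool_rot: [0.706, 0.709, 0.0, 0.001]
force: [0.3, 0.9, -0.5]
finger_gap: 0.498
```

```bash
python3 - <<'E'
from h import *
go((.6117,-.3078,.15,1.574))
E
```

```text
t 11.17 tcp [ 0.6056 -0.2361  0.1557] th 1.5751 tilt [ 0.0014 -0.0009] F [ 0.3  0.9 -0.5] M [-0.03 -0.04 -0.03] gap 0.498 q6 -0.55
(0.6117, -0.3078, 0.15, 1.574) -> [-0.1793  0.0145  0.0145] twist 0.002 rows 1.7
```

Call:
move_arm(
  deltas=[
    [-0.07,0.005,0,0,30],
    [-0.13,0.01,0,0,30],
    [-0.17,0.014,0.02,0,30],
    [-0.179,0.0145,0.04,0,30],
    [-0.179,0.0145,0.06,0,30],
    [-0.179,0.0145,0.07,0,30],
    [-0.179,0.0145,0.07,0,30],
    [-0.179,0.0145,0.07,0,30],
  ],
)

```text
t: 11.83
tcp_pos: [0.6112, -0.3045, 0.1255]
tool_rot: [0.705, 0.709, -0.0, -0.001]
force: [0.9, 0.2, -0.6]
finger_gap: 0.498
```

```bash
python3 - <<'E'
from h import *
go((.6117,-.3078,.0515,1.574))
p,d=manip.snapshot("side"); cv2.imwrite("pics/s8c.png",cv2.resize(p[80:240,310:450,::-1],None,fx=3.7,fy=3.7,interpolation=cv2.INTER_CUBIC))
p,d=manip.snapshot("top"); cv2.imwrite("pics/t8.png",cv2.resize(p[150:320,310:510,::-1],None,fx=3.5,fy=3.5,interpolation=cv2.INTER_CUBIC))
E
```

```text
t 11.83 tcp [ 0.6112 -0.3045  0.1255] th 1.5761 tilt [-0.0019  0.0017] F [ 0.9  0.2 -0.6] M [ 0.   -0.07  0.01] gap 0.498 q6 -0.63
(0.6117, -0.3078, 0.0515, 1.574) -> [-0.0087  0.0017  0.1849] twist 0.004 rows 1.8
```

View pics/s8c.png

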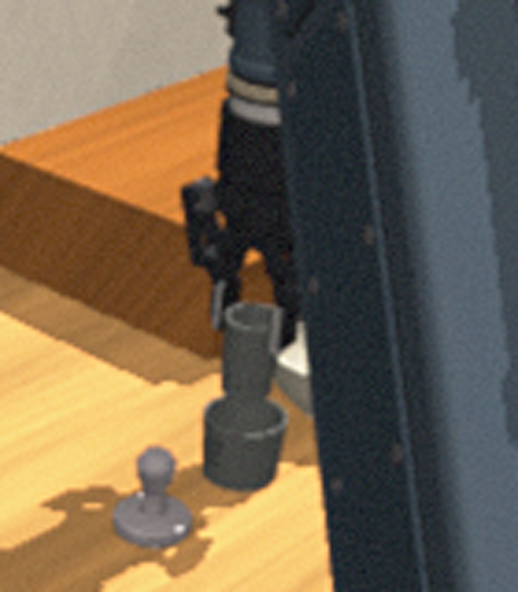

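View pics/t8.png

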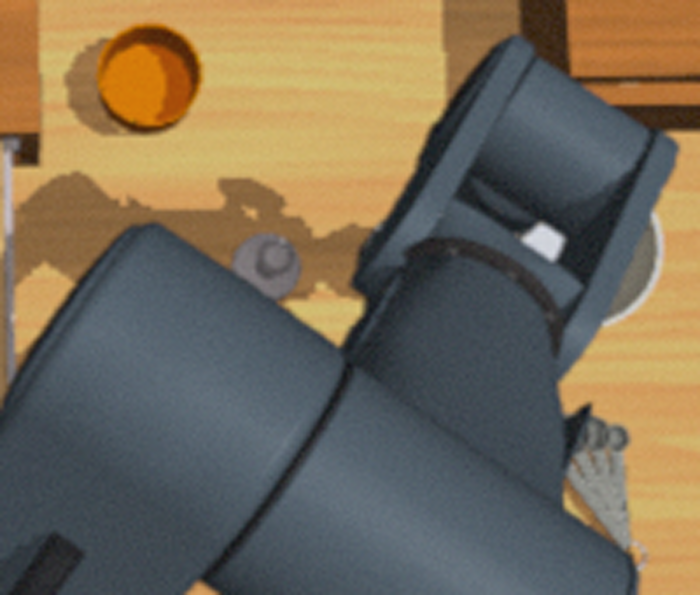

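```bash
python3 - <<'E'
from h import *
for p in ((.6112,-.3045),(.6112,-.308),):
  for z in (0,.052,.074,.134): print(p,z,np.round((proj("side",(*p,z))-[310,80]+.5)*3.7,1))
g=lambda x,y:(310+(x+.5)/3.7-.5,80+(y+.5)/3.7-.5)
print(ray("side",*g(245,416),.052), ray("side",*g(253,319),.134),ray("side",*g(241,475),0.0))
E
```

```text
(0.6112, -0.3045) 0 [234.1 475.2]
(0.6112, -0.3045) 0.052 [240.6 416.6]
(0.6112, -0.3045) 0.074 [243.5 390.9]
(0.6112, -0.3045) 0.134 [251.7 317.8]
(0.6112, -0.308) 0 [236.9 473.5]
(0.6112, -0.308) 0.052 [243.5 415. ]
(0.6112, -0.308) 0.074 [246.4 389.3]
(0.6112, -0.308) 0.134 [254.7 316.3]
[ 0.6087715  -0.30728913  0.052     ] [ 0.60868168 -0.30340613  0.134     ] [ 0.60698427 -0.30832973  0.        ]
```

Call:
move_arm(
  deltas=[
    [-0.001,0,0.02,0,30],
    [-0.001,0,0.05,0,30],
    [-0.001,0,0.085,0,30],
    [-0.001,0,0.115,0,30],
    [-0.001,0,0.14,0,30],
    [-0.001,0,0.155,0,30],
    [-0.001,0,0.155,0,30],
    [-0.001,0,0.155,0,30],
  ],
)

```text
t: 12.6
tcp_pos: [0.6114, -0.307, 0.0637]
tool_rot: [0.706, 0.708, -0.0, -0.0]
force: [0.0, 0.3, 0.1]
finger_gap: 0.497
```

```bash
python3 - <<'E'
from h import *
state()
p,d=manip.snapshot("side"); cv2.imwrite("pics/s9c.png",cv2.resize(p[120:240,310:430,::-1],None,fx=4.5,fy=4.5,interpolation=cv2.INTER_CUBIC))
E
```

```text
t 12.60 tcp [ 0.6114 -0.307   0.0637] th 1.5741 tilt [-0.0004  0.0004] F [0.  0.3 0.1] M [-0.01  0.03  0.04] gap 0.497 q6 -0.63
```

View pics/s9c.png

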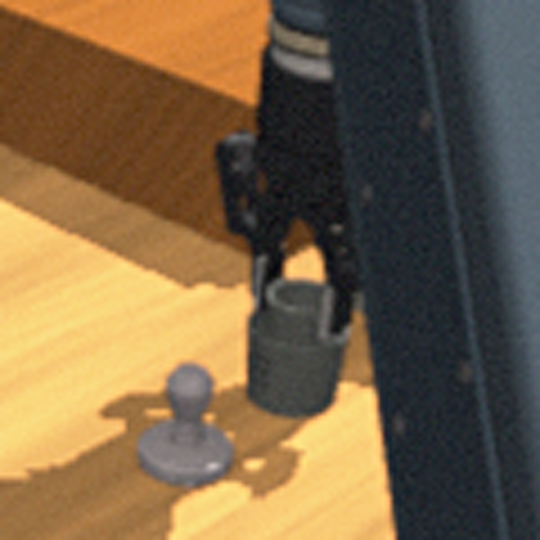

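The small beaker is inside the medium one, seen centred at (300,310) in the crop. Lower a little, release, then rise.

Call:
move_arm(
  deltas=[
    [0,0,0.004,0,30],
    [0,0,0.008,0,30],
    [0,0,0.008,0,50],
    [0,0,0.008,0,65],
    [0,0,0.008,0,70],
    [0,0,-0.01,0,72],
    [0,0,-0.05,0,78],
    [0,0,-0.09,0,85],
  ],
)

```text
t: 13.32
tcp_pos: [0.611, -0.3066, 0.1004]
tool_rot: [0.706, 0.708, -0.0, -0.001]
force: [-0.5, -0.4, 1.1]
finger_gap: 0.852
```

```bash
python3 - <<'E'
from h import *
state()
p,d=manip.snapshot("side"); cv2.imwrite("pics/s10c.png",cv2.resize(p[120:240,310:430,::-1],None,fx=4.5,fy=4.5,interpolation=cv2.INTER_CUBIC))
E
```

```text
t 13.32 tcp [ 0.611  -0.3066  0.1004] th 1.5743 tilt [-0.0015  0.0011] F [-0.5 -0.4  1.1] M [-0.   -0.02  0.03] gap 0.852 q6 -0.63
```

View pics/s10c.png

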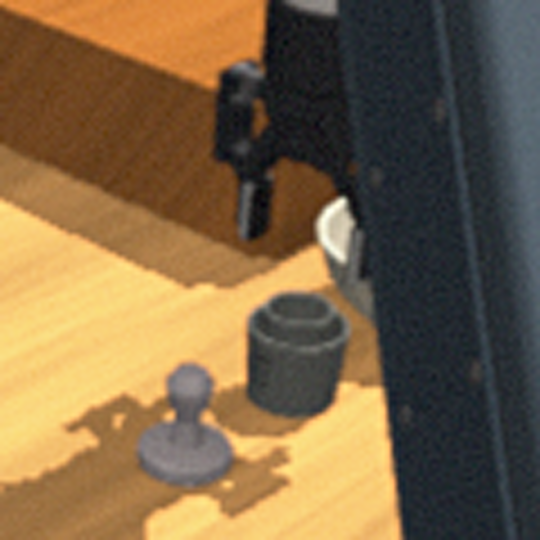

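Nested: the small rim shows evenly above the medium rim at (297,305). Now grip the medium beaker near its rim.

Call:
move_arm(
  deltas=[
    [0,0,0.02,0,88],
    [0,0,0.06,0,88],
    [0,0,0.1,0,88],
    [0,0,0.13,0,88],
    [0,0,0.148,0,88],
    [0,0,0.148,0,75],
    [0,0,0.148,0,55],
    [0,0,0.148,0,50],
  ],
  force=40,
)

```text
t: 14.03
tcp_pos: [0.6118, -0.3072, 0.0413]
tool_rot: [0.706, 0.708, 0.0, 0.0]
force: [0.1, -1.1, -0.9]
finger_gap: 0.733
```

```bash
python3 - <<'E'
from h import *
state()
E
```

```text
t 14.03 tcp [ 0.6118 -0.3072  0.0413] th 1.5744 tilt [ 0.0005 -0.0004] F [ 0.1 -1.1 -0.9] M [ 0.05 -0.03  0.01] gap 0.733 q6 -0.63
```

Call:
move_arm(
  deltas=[
    [0,0,-0.03,0,50],
    [0,0,-0.08,0,50],
    [0,0,-0.15,0,50],
    [0,0,-0.22,0,50],
    [0.03,0,-0.29,0,50],
    [0.09,0.003,-0.33,0,50],
    [0.17,0.008,-0.33,0,50],
    [0.25,0.013,-0.33,0,50],
  ],
  force=45,
)

```text
t: 14.7
tcp_pos: [0.6177, -0.2075, 0.1773]
tool_rot: [0.707, 0.708, 0.001, 0.003]
force: [0.3, 1.4, -1.5]
finger_gap: 0.731
```

```bash
python3 - <<'E'
from h import *
go((.635,.162,.17,1.574))
p,d=manip.snapshot("side"); cv2.imwrite("pics/s11.png",p[...,::-1]); np.save("s11d.npy",d)
p,d=manip.snapshot("top"); cv2.imwrite("pics/t11.png",p[...,::-1]);np.save("t11d.npy",d);cv2.imwrite("pics/t11c.png",cv2.resize(p[180:300,170:330,::-1],None,fx=5,fy=5,interpolation=cv2.INTER_CUBIC))
E
```

```text
t 14.70 tcp [ 0.6177 -0.2075  0.1773] th 1.5724 tilt [ 0.0063 -0.0033] F [ 0.3  1.4 -1.5] M [ 0.04  0.01 -0.03] gap 0.731 q6 -0.50
(0.635, 0.162, 0.17, 1.574) -> [0.9237 0.0447 0.0154] twist -0.003 rows 8.9
```

View pics/s11.png

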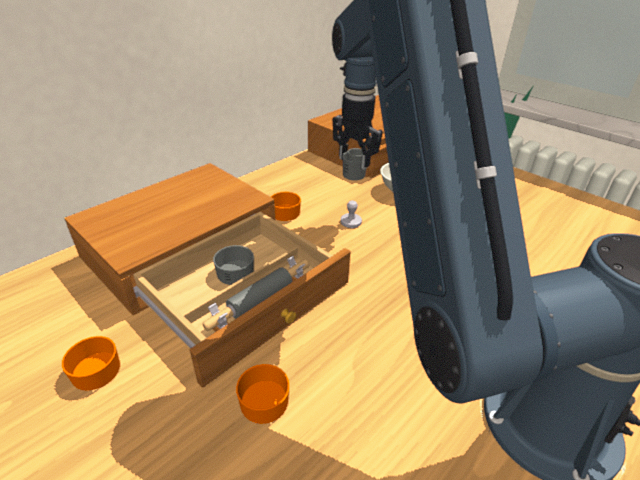

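View pics/t11c.png

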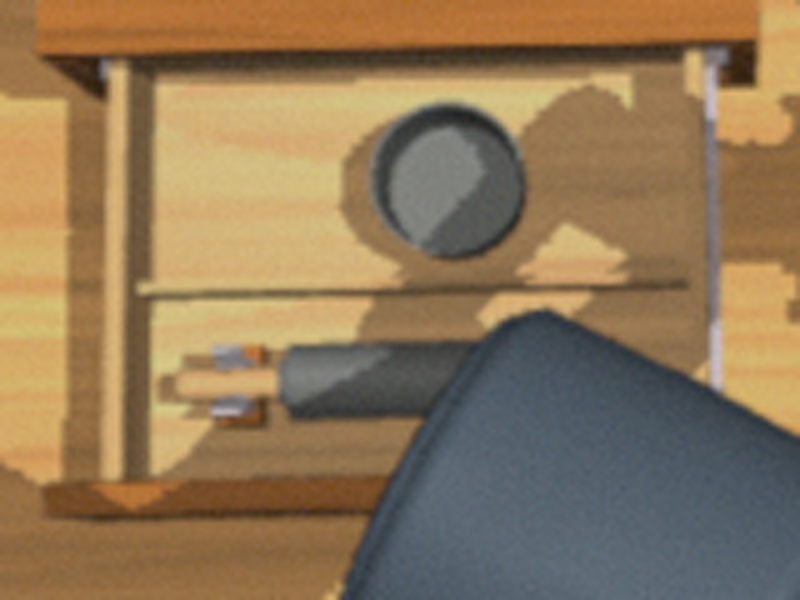

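```bash
python3 - <<'E'
from h import *
from scipy.optimize import least_squares
for nm in("top","side"):
    d=np.load(("t" if nm=="top" else "s")+"11d.npy"); c=cloud(nm,d)
    q=np.array([.635,.162])
    for it in range(6):
        r=np.hypot(c[...,0]-q[0],c[...,1]-q[1]); m=(r>.036)&(r<.049)&(c[...,2]>.060)&(c[...,2]<.074); p=c[m]
        f=least_squares(lambda q:np.hypot(p[:,0]-q[0],p[:,1]-q[1])-.0425,q,loss='soft_l1',f_scale=.001); q=f.x
    print(nm,len(p),q,np.std(f.fun),p[:,2].mean())
E
```

```text
top 129 [0.63510893 0.16028203] 0.0010998742792051805 0.06670234848799986
side 326 [0.63282078 0.15830426] 0.0013169647510896916 0.06542973647819281
```

Call:
move_arm(
  deltas=[
    [0.05,0.002,0,0,50],
    [0.12,0.006,0,0,50],
    [0.2,0.01,0,0,50],
    [0.29,0.014,0,0,50],
    [0.38,0.018,0,0,50],
    [0.47,0.023,0,0,50],
    [0.56,0.027,0,0,50],
    [0.64,0.031,0,0,50],
  ],
)

```text
t: 15.47
tcp_pos: [0.6283, 0.0507, 0.1746]
tool_rot: [0.706, 0.708, 0.001, 0.001]
force: [0.3, -0.2, -0.8]
finger_gap: 0.732
```

```bash
python3 - <<'E'
from h import *
go((.6345,.160,.12,1.576))
E
```

```text
t 15.47 tcp [0.6283 0.0507 0.1746] th 1.5744 tilt [ 0.0022 -0.0001] F [ 0.3 -0.2 -0.8] M [ 0.06 -0.02 -0.01] gap 0.732 q6 -0.10
(0.6345, 0.16, 0.12, 1.576) -> [0.2733 0.0163 0.1366] twist -0.003 rows 2.9
```

Call:
move_arm(
  deltas=[
    [0.08,0.005,0,0,50],
    [0.15,0.009,0,0,50],
    [0.22,0.013,0,0,50],
    [0.26,0.016,0.03,0,50],
    [0.272,0.016,0.07,0,50],
    [0.272,0.016,0.11,0,50],
    [0.272,0.016,0.13,0,50],
    [0.272,0.016,0.13,0,50],
  ],
)

```text
t: 16.13
tcp_pos: [0.6324, 0.157, 0.1188]
tool_rot: [0.706, 0.708, -0.002, -0.001]
force: [-0.4, 0.1, -2.1]
finger_gap: 0.732
```

```bash
python3 - <<'E'
from h import *
go((.6345,.160,.074,1.576))
p,d=manip.snapshot("side"); cv2.imwrite("pics/s12.png",cv2.resize(p[160:330,140:340,::-1],None,fx=3.5,fy=3.5,interpolation=cv2.INTER_CUBIC))
p,d=manip.snapshot("top"); cv2.imwrite("pics/t12c.png",cv2.resize(p[180:300,170:330,::-1],None,fx=4,fy=4,interpolation=cv2.INTER_CUBIC))
E
```

```text
t 16.13 tcp [0.6324 0.157  0.1188] th 1.5739 tilt [-0.0047 -0.0008] F [-0.4  0.1 -2.1] M [-0.02 -0.   -0.01] gap 0.732 q6 0.07
(0.6345, 0.16, 0.074, 1.576) -> [0.0075 0.0058 0.1118] twist -0.004 rows 1.1
```

View pics/s12.png

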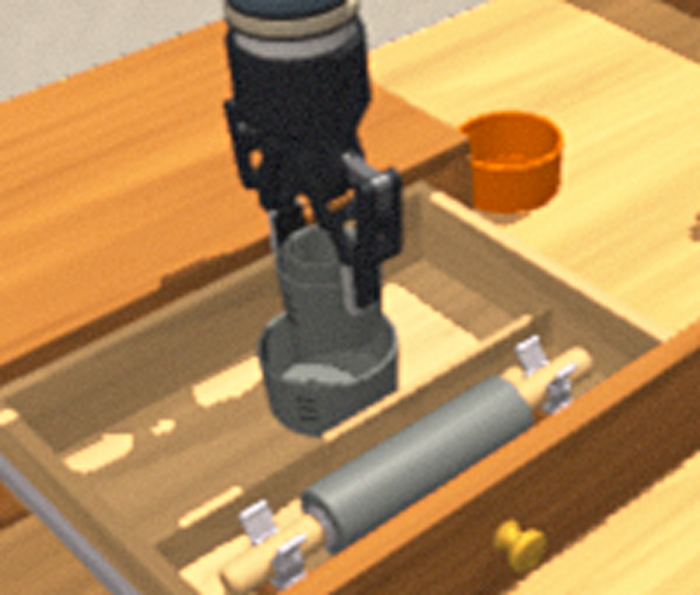

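View pics/t12c.png

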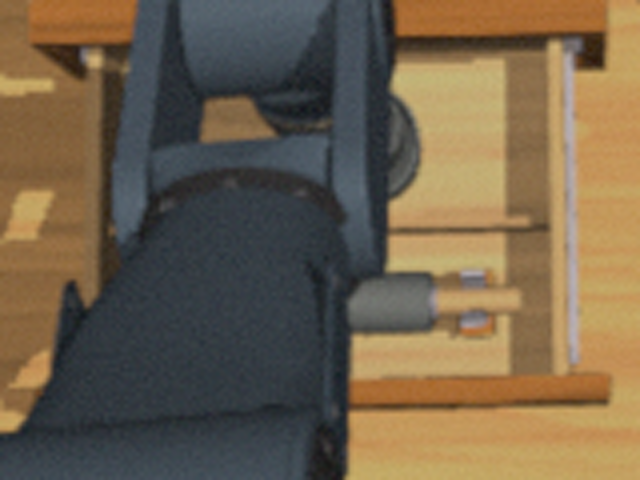

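The medium and small beakers hang over the large one, and the pin sits level in both clips. Lower in.

Call:
move_arm(
  deltas=[
    [0.003,0.002,0.01,0,50],
    [0.005,0.004,0.03,0,50],
    [0.005,0.004,0.05,0,50],
    [0.005,0.004,0.07,0,50],
    [0.005,0.004,0.09,0,50],
    [0.005,0.004,0.1,0,50],
    [0.005,0.004,0.1,0,50],
    [0.005,0.004,0.1,0,50],
  ],
)

```text
t: 16.9
tcp_pos: [0.6352, 0.1599, 0.0805]
tool_rot: [0.706, 0.708, -0.0, -0.0]
force: [0.3, 0.0, -0.6]
finger_gap: 0.726
```

```bash
python3 - <<'E'
from h import *
state()
p,d=manip.snapshot("side"); cv2.imwrite("pics/s13.png",cv2.resize(p[160:330,140:340,::-1],None,fx=3.5,fy=3.5,interpolation=cv2.INTER_CUBIC))
E
```

```text
t 16.90 tcp [0.6352 0.1599 0.0805] th 1.5743 tilt [-0.001  -0.0001] F [ 0.3  0.  -0.6] M [-0.02 -0.    0.05] gap 0.726 q6 0.07
```

View pics/s13.png

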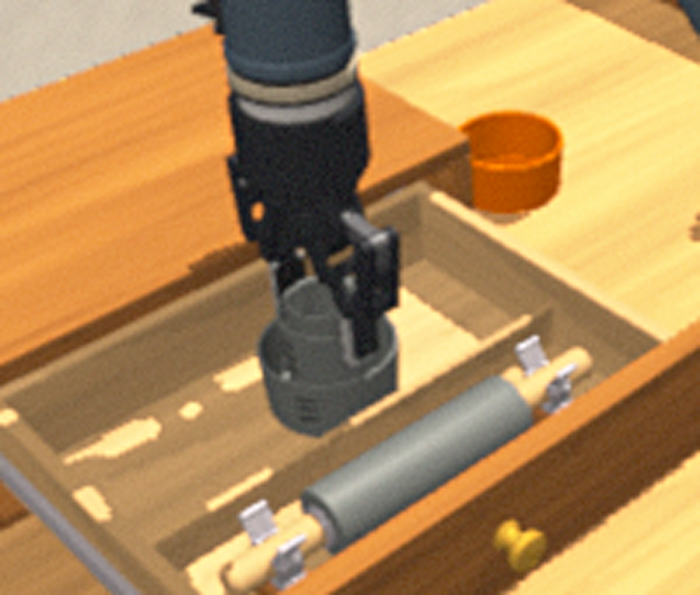

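Call:
move_arm(
  deltas=[
    [0,0,0.006,0,50],
    [0,0,0.012,0,50],
    [0,0,0.017,0,50],
    [0,0,0.017,0,50],
    [0,0,0.017,0,75],
    [0,0,0.017,0,84],
    [0,0,0.017,0,84],
    [0,0,0.0,0,84],
  ],
)

```text
t: 17.62
tcp_pos: [0.6346, 0.1598, 0.0803]
tool_rot: [0.706, 0.708, -0.001, -0.001]
force: [0.3, -0.1, 0.5]
finger_gap: 0.844
```

```bash
python3 - <<'E'
from h import *
state()
E
```

```text
t 17.62 tcp [0.6346 0.1598 0.0803] th 1.5742 tilt [-0.0024 -0.0002] F [ 0.3 -0.1  0.5] M [ 0.02  0.03 -0.03] gap 0.844 q6 0.07
```

Now rise, pull back toward the robot, and look.

Call:
move_arm(
  deltas=[
    [0,0,-0.04,0,84],
    [0,0,-0.1,0,84],
    [0,0,-0.18,0,84],
    [0,-0.02,-0.26,0,84],
    [0,-0.08,-0.33,0,60],
    [0,-0.16,-0.36,0,30],
    [0,-0.25,-0.36,0,0],
    [0,-0.34,-0.36,0,0],
  ],
)

```text
t: 18.28
tcp_pos: [0.4992, 0.1594, 0.2272]
tool_rot: [0.706, 0.708, 0.002, 0.001]
force: [-0.0, -0.3, 0.5]
finger_gap: 0.278
```

```bash
python3 - <<'E'
from h import *
state()
p,d=manip.snapshot("side"); cv2.imwrite("pics/s14.png",cv2.resize(p[190:360,140:340,::-1],None,fx=3.5,fy=3.5,interpolation=cv2.INTER_CUBIC));np.save("s14d.npy",d)
p,d=manip.snapshot("top"); cv2.imwrite("pics/t14c.png",cv2.resize(p[180:300,170:330,::-1],None,fx=4,fy=4,interpolation=cv2.INTER_CUBIC));np.save("t14d.npy",d)
E
```

```text
t 18.28 tcp [0.4992 0.1594 0.2272] th 1.5741 tilt [0.0047 0.0005] F [-0.  -0.3  0.5] M [ 0.06  0.   -0.01] gap 0.278 q6 0.09
```

View pics/s14.png

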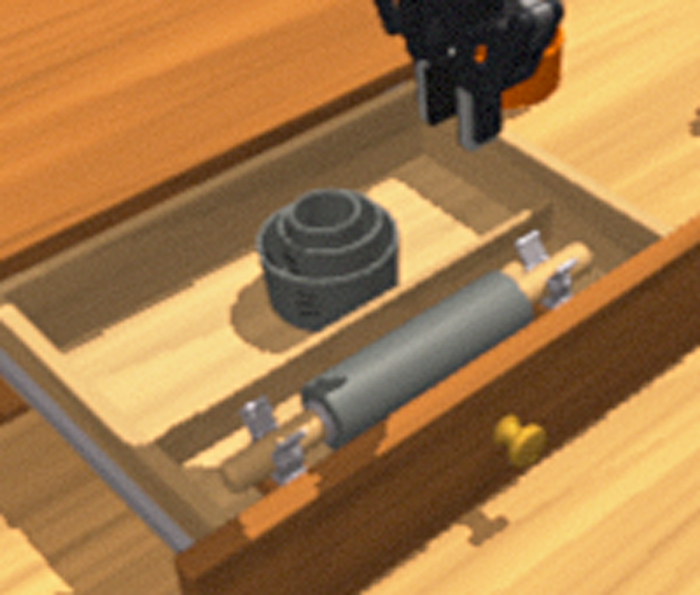

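View pics/t14c.png

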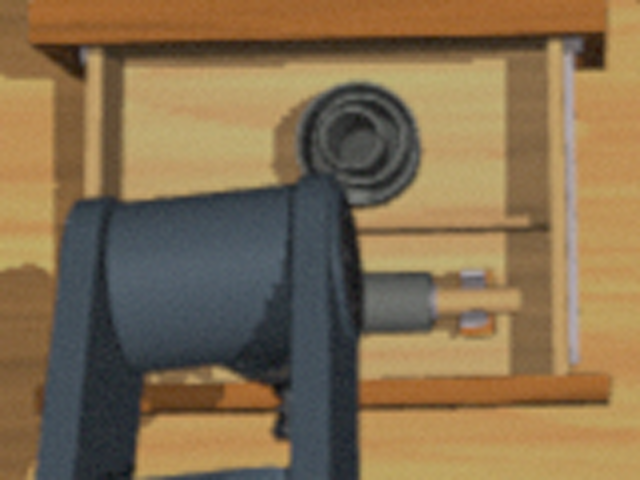

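Both views show the three beakers nested concentrically (top crop at (358,142)) and the pin in both clips. I'll check the numbers, then turn the gripper so its narrow side pushes the panel top above the knob.

```bash
python3 - <<'E'
from h import *
from scipy.optimize import least_squares
for nm in("top","side"):
    c=cloud(nm,np.load(nm[0]+"14d.npy"))
    for lab,zr,R in (("L",.068,.0425),("M",.079,.0305),("S",.090,.0205)):
        q=np.array([.634,.159])
        for it in range(6):
            r=np.hypot(c[...,0]-q[0],c[...,1]-q[1]); m=(abs(r-R)<.006)&(abs(c[...,2]-zr)<.005); p=c[m]
            q=least_squares(lambda q:np.hypot(p[:,0]-q[0],p[:,1]-q[1])-R,q,loss='soft_l1',f_scale=.001).x
        print(nm,lab,len(p),np.round(q,4),'z',np.round(np.percentile(p[:,2],[50,90]),4))
    for lab,y0,y1,rr in (("hR",.047,.067,.01),("hL",.29,.307,.01),("bR",.115,.14,.022),("bL",.21,.24,.022)):
        m=(c[...,0]>.48)&(c[...,0]<.56)&(c[...,1]>y0)&(c[...,1]<y1)&(c[...,2]>.04)&(c[...,2]<.1);p=c[m]
        if len(p)>10: print(nm,lab,len(p),'axis z',np.percentile(p[:,2],95)-rr,'x at top',p[p[:,2]>np.percentile(p[:,2],80),0].mean())
E
```

```text
top L 102 [0.635  0.1604] z [0.0677 0.0705]
top M 80 [0.6357 0.1576] z [0.0777 0.0806]
top S 62 [0.6339 0.1616] z [0.0891 0.0925]
top hR 48 axis z 0.056753001625684314 x at top 0.5253985817236348
top bR 143 axis z 0.05494905481377468 x at top 0.5226598894461373
side L 158 [0.6334 0.158 ] z [0.0673 0.0689]
side M 149 [0.634 0.154] z [0.0784 0.0808]
side S 117 [0.6319 0.1592] z [0.0889 0.0906]
side hR 60 axis z 0.05518718431965603 x at top 0.5209059479939073
side hL 101 axis z 0.054507648709433594 x at top 0.5196697510343325
side bR 207 axis z 0.054776267860464016 x at top 0.5203147614361029
side bL 299 axis z 0.05436735144023667 x at top 0.52080926447758
```

Call:
move_arm(
  deltas=[
    [0,-0.03,0,0.12,0],
    [0.01,-0.07,0,0.25,0],
    [0.02,-0.12,0,0.37,0],
    [0.03,-0.17,0,0.5,0],
    [0.04,-0.21,0,0.62,0],
    [0.05,-0.24,0,0.75,0],
    [0.05,-0.25,0,0.87,0],
    [0.05,-0.25,0,1.0,0],
  ],
)

```text
t: 19.05
tcp_pos: [0.3983, 0.1793, 0.2258]
tool_rot: [0.86, 0.511, 0.0, -0.0]
force: [0.1, -0.1, 0.1]
finger_gap: -0.001
```

Call:
move_arm(
  deltas=[
    [0,0,0,0.15,0],
    [0,0,0,0.3,0],
    [0,0,0,0.45,0],
    [0,0,0,0.6,0],
    [0,0,0,0.75,0],
    [0,0,0,0.88,0],
    [0,0,0,1.0,0],
    [0,0,0,1.0,0],
  ],
)

```text
t: 19.72
tcp_pos: [0.4001, 0.1791, 0.2257]
tool_rot: [0.959, 0.283, 0.001, 0.0]
force: [0.1, -0.1, 0.2]
finger_gap: -0.001
```

Call:
move_arm(
  deltas=[
    [0,0,0,0.15,0],
    [0,0,0,0.3,0],
    [0,0,0,0.45,0],
    [0,0,0,0.6,0],
    [0,0,0,0.75,0],
    [0,0,0,0.88,0],
    [0,0,0,1.0,0],
    [0,0,0,1.0,0],
  ],
)

```text
t: 20.38
tcp_pos: [0.3998, 0.1791, 0.2255]
tool_rot: [0.999, 0.037, 0.001, -0.0]
force: [0.2, -0.0, -0.3]
finger_gap: -0.001
```

```bash
python3 - <<'E'
from h import *
go((.40,.178,.086,.01),(.437,.178,.086,.01))
E
```

```text
t 20.38 tcp [0.3998 0.1791 0.2255] th 0.0747 tilt [0.001  0.0002] F [ 0.2 -0.  -0.3] M [ 0.01 -0.    0.07] gap -0.001 q6 1.66
(0.4, 0.178, 0.086, 0.01) -> [-1.000e-04  2.900e-03  3.489e-01] twist 0.129 rows 3.3
(0.437, 0.178, 0.086, 0.01) -> [0.0921 0.0098 0.349 ] twist 0.129 rows 3.5
```

All good: rims are at the nested heights, offsets are 5 mm or less, and the pin axis is at 54–56 mm. Lower in front of the panel.

Call:
move_arm(
  deltas=[
    [0,0,0.05,0.06,0],
    [0,0,0.12,0.13,0],
    [0,0,0.2,0.13,0],
    [0,0,0.27,0.13,0],
    [0,0,0.32,0.13,0],
    [0,0.003,0.345,0.13,0],
    [0.03,0.005,0.345,0.13,0],
    [0.06,0.006,0.345,0.13,0],
  ],
)

```text
t: 21.05
tcp_pos: [0.4228, 0.1783, 0.0862]
tool_rot: [1.0, 0.006, -0.002, 0.0]
force: [0.5, -0.8, 0.2]
finger_gap: 0.006
```

```bash
python3 - <<'E'
from h import *
go((.437,.178,.0875,.008),(.668,.178,.0875,.008))
p,d=manip.snapshot("side"); cv2.imwrite("pics/s15.png",cv2.resize(p[190:360,140:340,::-1],None,fx=3.5,fy=3.5,interpolation=cv2.INTER_CUBIC))
E
```

```text
t 21.05 tcp [0.4228 0.1783 0.0862] th 0.0124 tilt [-0.0032 -0.0005] F [ 0.5 -0.8  0.2] M [-0.   -0.03  0.01] gap 0.006 q6 1.71
(0.437, 0.178, 0.0875, 0.008) -> [ 0.0354  0.0012 -0.0034] twist 0.009 rows 0.3
(0.668, 0.178, 0.0875, 0.008) -> [ 0.6128  0.0084 -0.0052] twist 0.009 rows 5.9
```

View pics/s15.png

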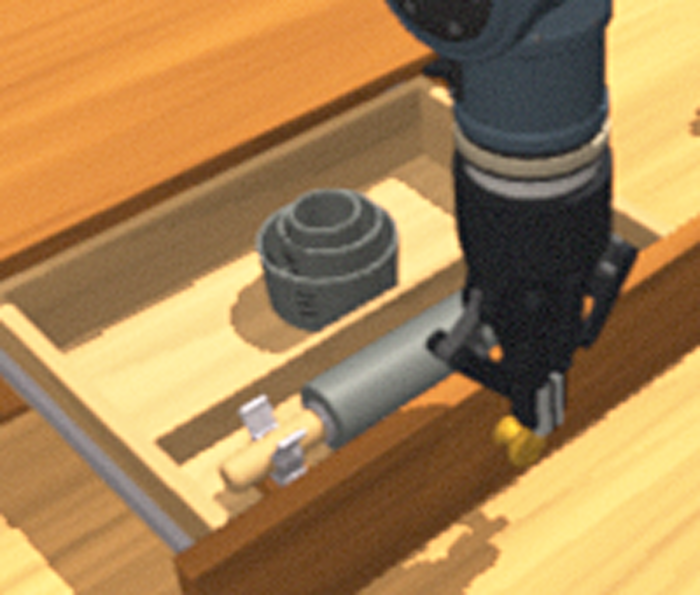

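The fingers stand in front of the panel, above the knob. Push gently.

Call:
move_arm(
  deltas=[
    [0.01,0,0,0,0],
    [0.025,0,0,0,0],
    [0.04,0,0,0,0],
    [0.06,0.001,0,0,0],
    [0.085,0.001,0,0,0],
    [0.11,0.002,0,0,0],
    [0.14,0.002,0,0,0],
    [0.17,0.003,0,0,0],
  ],
)

```text
t: 21.77
tcp_pos: [0.4911, 0.1781, 0.087]
tool_rot: [1.0, 0.005, -0.001, -0.0]
force: [-3.2, 1.8, 0.3]
finger_gap: -0.0
```

```bash
python3 - <<'E'
from h import *
go((.668,.178,.0875,.008))
E
```

```text
t 21.77 tcp [0.4911 0.1781 0.087 ] th 0.0095 tilt [-0.0026  0.0002] F [-3.2  1.8  0.3] M [ 0.35  0.54 -0.02] gap -0.000 q6 1.69
(0.668, 0.178, 0.0875, 0.008) -> [ 0.4423  0.0045 -0.0025] twist 0.003 rows 4.2
```

Call:
move_arm(
  deltas=[
    [0.03,0,0,0,0],
    [0.06,0,0,0,0],
    [0.09,0,0,0,0],
    [0.12,0.001,0,0,0],
    [0.15,0.001,0,0,0],
    [0.18,0.002,0,0,0],
    [0.21,0.002,0,0,0],
    [0.24,0.003,0,0,0],
  ],
)

```text
t: 22.43
tcp_pos: [0.5873, 0.178, 0.0868]
tool_rot: [1.0, 0.005, -0.001, -0.0]
force: [-3.4, 1.2, -0.1]
finger_gap: 0.002
```

```bash
python3 - <<'E'
from h import *
go((.668,.178,.0875,.008))
E
```

```text
t 22.43 tcp [0.5873 0.178  0.0868] th 0.0095 tilt [-0.0025  0.0005] F [-3.4  1.2 -0.1] M [0.36 0.52 0.02] gap 0.002 q6 1.67
(0.668, 0.178, 0.0875, 0.008) -> [ 0.2017  0.0019 -0.0022] twist 0.003 rows 1.9
```

Call:
move_arm(
  deltas=[
    [0.03,0,0,0,0],
    [0.06,0,0,0,0],
    [0.085,0,0,0,0],
    [0.11,0.001,0,0,0],
    [0.13,0.001,0,0,0],
    [0.15,0.001,0,0,0],
    [0.165,0.001,0,0,0],
    [0.175,0.001,0,0,0],
  ],
)

```text
t: 23.1
tcp_pos: [0.6584, 0.1777, 0.087]
tool_rot: [1.0, 0.005, 0.0, 0.0]
force: [-2.5, 1.2, 0.0]
finger_gap: 0.001
```

```bash
python3 - <<'E'
from h import *
go((.668,.178,.0875,.008))
E
```

```text
t 23.10 tcp [0.6584 0.1777 0.087 ] th 0.0093 tilt [ 0.0006 -0.    ] F [-2.5  1.2  0. ] M [ 0.18  0.36 -0.03] gap 0.001 q6 1.66
(0.668, 0.178, 0.0875, 0.008) -> [ 0.0239 -0.0005 -0.0012] twist 0.003 rows 0.2
```

Last stretch, slowly, until the end stop shows in the force.

Call:
move_arm(
  deltas=[
    [0.006,0,0,0,0],
    [0.012,0,0,0,0],
    [0.018,0,0,0,0],
    [0.022,0,0,0,0],
    [0.026,0,0,0,0],
    [0.03,0,0,0,0],
    [0.033,0,0,0,0],
    [0.035,0,0,0,0],
  ],
)

```text
t: 23.77
tcp_pos: [0.6695, 0.1778, 0.0871]
tool_rot: [1.0, 0.005, -0.003, 0.0]
force: [-8.8, -0.1, 3.5]
finger_gap: -0.002
```

```bash
python3 - <<'E'
from h import *
state()
E
```

```text
t 23.77 tcp [0.6695 0.1778 0.0871] th 0.0095 tilt [-0.0053 -0.0006] F [-8.8 -0.1  3.5] M [-0.02  1.21 -0.01] gap -0.002 q6 1.66
```

Call:
move_arm(
  deltas=[
    [0.004,0,0,0,0],
    [0.008,0,0,0,0],
    [0.01,0,0,0,0],
    [0.01,0,0,0,0],
    [0.01,0,0,0,0],
    [0.01,0,0,0,0],
    [0.01,0,0,0,0],
    [0.01,0,0,0,0],
  ],
)

```text
t: 24.43
tcp_pos: [0.6695, 0.1778, 0.0871]
tool_rot: [1.0, 0.005, -0.007, 0.001]
force: [-14.2, -1.8, 8.3]
finger_gap: 0.002
```

```bash
python3 - <<'E'
from h import *
state()
E
```

```text
t 24.43 tcp [0.6695 0.1778 0.0871] th 0.0099 tilt [-0.0138 -0.0014] F [-14.2  -1.8   8.3] M [-0.16  2.06 -0.05] gap 0.002 q6 1.66
```

The TCP stays at x = 0.6695 m while the force rises, so this is the end stop. Back away and check.

Call:
move_arm(
  deltas=[
    [-0.02,0,0,0,0],
    [-0.06,0,0,0,0],
    [-0.12,0,-0.02,0,0],
    [-0.19,0,-0.08,0,0],
    [-0.26,0,-0.15,0,0],
    [-0.33,0,-0.22,0,0],
    [-0.4,0,-0.28,0,0],
    [-0.46,0,-0.32,0,0],
  ],
)

```text
t: 25.1
tcp_pos: [0.4924, 0.1764, 0.2181]
tool_rot: [1.0, 0.005, 0.004, -0.0]
force: [1.1, 0.6, 0.8]
finger_gap: -0.0
```

Call:
move_arm(
  deltas=[
    [0,0.06,-0.02,0,0],
    [0,0.13,-0.04,0,0],
    [0,0.2,-0.06,0,0],
    [0,0.28,-0.08,0,0],
    [0,0.35,-0.1,0,0],
    [0,0.4,-0.1,0,0],
    [0,0.42,-0.1,0,0],
    [0,0.42,-0.1,0,0],
  ],
)

```text
t: 25.77
tcp_pos: [0.4945, 0.0064, 0.2558]
tool_rot: [1.0, 0.003, 0.002, 0.001]
force: [-0.0, -0.0, 0.2]
finger_gap: 0.006
```

```bash
python3 - <<'E'
from h import *
state()
p,d=manip.snapshot("side"); cv2.imwrite("pics/s16.png",p[...,::-1]);cs=cloud("side",d)
p,d=manip.snapshot("top"); cv2.imwrite("pics/t16.png",p[...,::-1]);ct=cloud("top",d)
for nm,c in(("top",ct),("side",cs)):
    m=(c[...,1]>.03)&(c[...,1]<.33)&(c[...,2]>.086)&(c[...,2]<.098)&(c[...,0]>.62)&(c[...,0]<.71);p=c[m]
    if len(p):print(nm,len(p),np.percentile(p[:,0],[3,50,97]))
    m=(c[...,1]>.03)&(c[...,1]<.33)&(c[...,2]>.108)&(c[...,2]<.12)&(c[...,0]>.62)&(c[...,0]<.8);p=c[m]
    print(" chest front",p[:,0].min())
    m=(c[...,1]>.05)&(c[...,1]<.3)&(c[...,2]>.03)&(c[...,2]<.08)&(c[...,0]>.62)&(c[...,0]<.72);p=c[m]
    if len(p)>20:print(" face",len(p),np.percentile(p[:,0],[5,50,95]))
E
```

```text
t 25.77 tcp [0.4945 0.0064 0.2558] th 0.0061 tilt [ 0.0037 -0.0011] F [-0.  -0.   0.2] M [0.03 0.02 0.01] gap 0.006 q6 1.35
top 721 [0.6801125  0.68860681 0.69796439]
 chest front 0.6962405125968045
 face 387 [0.66424183 0.68050909 0.68219659]
side 1031 [0.67719629 0.68263503 0.69536606]
 chest front 0.6934463341307102
 face 1812 [0.6754312  0.67905784 0.68123831]
```

View pics/s16.png

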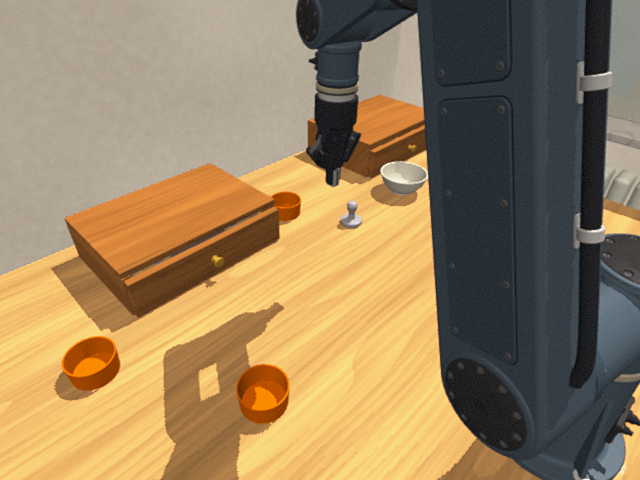

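View pics/t16.png

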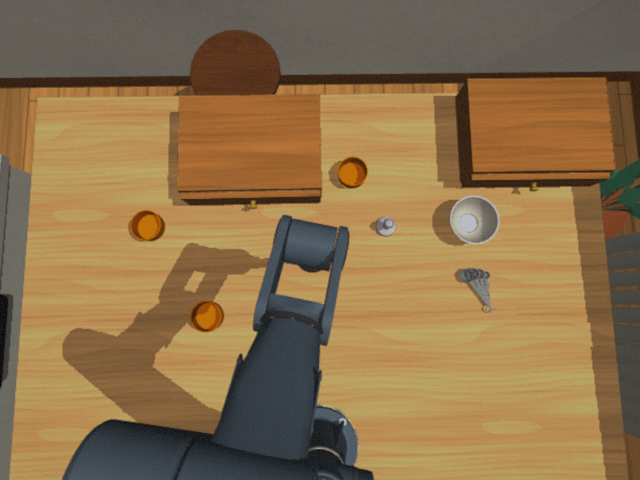

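The drawer is shut: the panel face is 16–18 mm ahead of the chest front (18 mm when shut). The stamp (386,227), bowl (474,220) and spoons (477,288) haven't moved, and the robot touches nothing.

```bash
python3 -c "
from station import manip
print(manip.sign_off())"
```

```text
the job is handed in; nothing more can be done
None
```

The job is finished and was handed in at about 26 s of the 72 s allowed. I pressed the pin into both clips, nested the small beaker in the medium one, and set both in the large beaker in the drawer. I then pushed the drawer shut against its stop.

**Before shutting the drawer:**
- **Beakers:** the rims stood at about 68, 79 and 90 mm, the nested heights. They were off centre by at most about 5 mm.
- **Pin:** its axis was 54–57 mm above the counter at both ends, against 54 mm when home. It was aligned with the clips to within 2–3 mm.

**After shutting the drawer:**
- **Drawer:** the panel face is 14–18 mm in front of the chest front, depending on camera and pixel (18 mm when shut). The tool stopped at x = 0.6695 m while the push force rose to 14 N.
- **Things to be left alone:** the bowl, stamp and spoons are where they started.

**What the checks don't settle:** the two cameras disagree by about 2–3 mm throughout, so I used averages or compared positions within one view. The chest top hides the drawer's contents once it is shut, so I could not look at the beakers and pin again afterwards.

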